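# Load a specimen carrier on the microscope stage and start the scan

## Task

Pull the blue-handled specimen carrier up out of the upright rack and lay it gently, specimen side up, into the pocket of the microscope's loading stage, so that its plate lies flat and fully down in the pocket with the handle sticking out through the notch. Let go of it, then swing the orange-knobbed clamp fully over the plate until it meets its stop, and finally press the green start button all the way down. Leave the other carriers in the rack, and the screwdriver, dish, bottle and jar where they are.

Things in the scene. Friction and masses are not known exactly. Their poses are not given: they have to be found in the camera images.
- carrier_blue: 110 g carrier to load: aluminium plate 80 x 44 x 8 mm with a straight BLUE handle. Origin: centre of plate's underside; x from handle to plate's free end, z out of the upper face (copper 24 mm specimen at x -12). Plate x -40..40, y -22..22, z 0..8; handle x -130..-40, y -7..7, z 0..12 (grip across y near x -85). Starts loose in a rack slot, plate down, upper face to the rack's front
- carrier_yellow: same carrier with a YELLOW handle and dark specimen, in another slot of the rack; leave it
- carrier_red: same carrier with a RED handle and brass specimen, in the remaining slot; leave it
- rack: fixed upright white rack, base 110 x 250 x 8 mm. Origin bottom centre; -x is its front, z up. Slots at y -74, 0, 74 mm, each 48 wide, 12.5 thick, 55 deep, mouths at about x 19, z 70; they lean back 20 deg: outward axis (0.342, 0, 0.940), so the handles lean away from the front. Pull 60 mm along the axis to clear. Which carrier is in which slot varies
- stage: fixed microscope loading stage: white base, grey deck spanning x -50..90, y -80..100 mm, deck top at z 60 mm. Origin: on the bench below the pocket's centre; -x is the side where the handle sticks out, z up; -x faces roughly to the left of the bench as the robot sees it
- pocket (a point): centre of the pocket's floor, 60 mm above the bench, axes as stage. Pocket 84 (x) x 48 (y) mm with aluminium rims 8 wide, 7 high (lower 4 mm straight, upper 3 mm beveled 45 deg). The -x rim has a 22 mm notch at y 0; the handle sticks out through it past the deck's edge (x -50). Seated, the carrier's frame coincides with this one within 2 mm play
- clamp (a joint): swing clamp on the stage, rad: 0 = closed at its hard stop, bar along the stage's -y over the plate; 1.0 to 1.5 at the start = open, bar towards +x. Vertical axis at x 22, y 70 mm of the stage; knob centre at (22 + 45 sin q, 70 - 45 cos q). Steel bar 12 wide, 6 thick, underside 70 mm above the bench (2 mm over a seated plate). Light friction (1 N at the knob), stays where left
- clamp_knob (a point): top centre (116 mm above the bench) of the clamp's orange knob, an upright cylinder 16 mm in diameter, 40 mm tall, standing on the bar 45 mm from the clamp's axis; moves with the clamp
- controller: fixed black scan controller box 120 x 100 x 45 mm with grey top; origin bottom centre; carries the green button
- start_top (a point): centre of the top of the green round start button (36 mm in diameter, facing up) on the controller; moves with it
- start (a joint): start button travel in m: 0 = up, 0.006 = fully down; springs back; about 5 N to push fully down
- screwdriver: screwdriver 150 mm long lying between rack and stage, before the controller; leave it
- dish: shallow glass dish 70 mm in diameter, 20 mm tall, near the robot; leave it
- bottle: white bottle 54 mm in diameter, 140 mm tall, right of the stage; leave it
- jar: amber jar 60 mm in diameter, 70 mm tall, before the rack; leave it
Things that resemble listed ones, but are neither listed nor needed, are in the scene too. What is shaped like the controller but brown is not meant. Leave any purple look-alike of the carrier_blue alone.

How it is judged:
By the outcome, as a careful person would: the job done as asked, in the order asked, and still so for the second after the job is handed in, with the robot touching nothing.
It also fails if it takes over 58 s, if anything falls off the work surface, if the arm or the gripper's body presses on something with over 40 N, if the wrist force passes 120 N, or if a joint passes its speed limit or range.

## Robot

A 7-joint arm with a two-finger parallel gripper is mounted at the origin on the work surface. World frame = base frame: x ahead of the robot, y to its left, z up, the work surface at z = 0. Lengths are in m, angles in rad, forces in N, time in s.
With the tool pointing down it reaches from about 0.4 to 0.75 m from the base axis. Payload 19.5 kg.
Tool frame: the origin (TCP) lies midway between the tips of the shut fingers; the grasp point (between the pads) lies 19 mm behind it; z points along the fingers, y is the line along which they close (so a half turn about z gives the same grasp; the last joint's range is limited). The gripper opens to 85 mm and grips with 20 to 120 N. Pads are 22 mm wide; open, the fingers measure 114 mm over their backs; the gripper's body (76 mm by 85 mm) begins 54 mm behind the grasp point. The pads swing forward as they close: fully open they stand 13 mm farther back than shut.
Start: joints at [-0.042, 0.707, -0.028, 1.485, 0.022, 0.951, -0.075], TCP at [0.575, 0, 0.231] pointing down, gripper open.
Joint ranges: [-2.71, 2.71], [-0.32, 2.16], [-1.57, 1.52], [0, 2.45], [-1.46, 4.6], [0, 2.02], [-2.83, 2.83]. Speed limits (rad/s): [1.89, 1.89, 2.57, 2.57, 3.01, 3.01, 3.01].

## Interface

Orientations are given as a rotation vector (axis times angle).
In Python, from bench import r, snapshot, calibration, spotter gives the robot as it stands.
- The arm moves only by the tool move_arm, never from a script. Its arguments are lists of equal length, an entry for each row: "offset": the shift along the tool's x, y, z scaled (see below), a list of three; "rot": the turn, a rotation vector about the tool's x, y, z scaled (see below), a list of three. In form: {"offset": [[x, y, z], ...], "rot": [[ax, ay, az], ...]}. A call has 1 to 5 rows; each row is the pose to reach, as a shift and turn from the pose commanded when the call began, along the tool's axes at that moment, turning the shorter way round; what a row does not reach only later rows make up. The controller multiplies each number of a shift by 30 cm and each number of a turn by 180 degrees. A row lasts 1/10 s, in which the tool goes at most 50 mm and 8.59 degrees, less where a joint would pass 70% of its speed; a pose out of reach is approached as far as the arm can. A call with a number of a shift or a turn outside -1 to 1 is refused whole. A call with a gripper value outside its range is refused whole. "fingers" is the opening, from -1 (shut) to 1 (fully open), set as the call begins (left out, the last holds). The fingers move at their own pace and stop on an object; the grip force is fixed at half the most. Time passes only in rows, so rows that repeat a pose let the fingers close. It gives the time, the measured TCP pose, the force, the opening and the grip force at its end, in the units of the state.
- r.read_state(): the state, without advancing time (a new reading comes with each control period).
- snapshot(name): name is "scene" or "side" or "wrist"; returns the picture (480x640x3 uint8, blue, green, red); there is no depth.
- calibration(name): a dict with "fx", "fy", "cx", "cy" (pixels), "rvec" (rotation vector, rad) and "tvec" (3), from world to camera coordinates, as OpenCV has them; the wrist camera has in their place "tool_from_camera" (4x4, takes a point from camera to tool coordinates, whose origin is the TCP and whose axes are the flange's). Camera axes: x right, y down, z forward; pixel columns grow to the right and rows downward; lengths in m; the calibration is good to about 2 mm. A picture is of the moment at which its call begins: read the wrist's pose just before it. calibration takes no time and is no camera call.
- r.job_done(): hands the job in; it is judged then, once.
Trained networks look in the newest picture that a camera, given by its name, has taken for a name from the list of things; names that differ only in an ending like _2 or _b are one class to them, and where a whole thing is asked for, a point or a joint stands for the part that bears it (a point fixed in the world has none). Each returns a list of dicts, best first, with "score" (0 to 1); they miss things now and then, are a little off and sometimes report something else, mostly with a low value. They report only what shows in the picture. A call takes as long as a camera call. They do not tell look-alikes from the thing itself.
- spotter.silhouettes(thing, camera): "pixels" (480x640 bool, what is visible of it) and "bbox" ([centre column, centre row, width, height] in pixels, round what is visible of it).
The state is a dict: "time_s": time; "q": joint angles; "joint_velocities": joint speeds; "effort": joint torques, N m; "tool_pos": TCP position; "orientation": TCP orientation; "force": force on the tool from outside, world axes, zero at the start; "ft_torque": the same for the moment, N m; "opening": finger opening in m; "grip_force": force on a finger pad.
Only numpy, scipy, OpenCV 4.12 (cv2) and the standard library are available. Lean on these libraries where they do the work, as an engineer would, in place of code of your own. Each camera call takes 0.05 s, during which the arm holds its last target. There are 200 camera calls.

## Working session

There is one attempt and no reset: what is moved stays moved. The work goes in short steps, Python scripts to look and compute and a tool call to move; the robot and the scene stay as the last step left them, time stands still between calls to the robot, and variables do not carry over. Pictures are saved under pics/ and viewed, at most 10 in all, crops included, and the job is handed in when it is done.

Besides the shell and the picture viewer there is one more tool, called after "Emit:" by a JSON object that holds its "api" and its "payload", one argument or row to a line. move_arm: Moves the arm, as the interface text tells. Shifts and turns lie within -1 to 1; 1 stands for 30 cm of shift or 180 degrees of turn. Its arguments: {"type":"object","properties":{"offset":{"type":"array","items":{"type":"array","items":{"type":"number","minimum":-1,"maximum":1}}},"rot":{"type":"array","items":{"type":"array","items":{"type":"number","minimum":-1,"maximum":1}}},"fingers":{"type":"number"}},"required":["offset","rot"]}

```bash
ls; mkdir -p pics
python3 - <<'E'
from bench import r,snapshot,calibration,spotter
import cv2,numpy as np
for n in ["scene","side"]:
    cv2.imwrite(f"pics/{n}0.png",snapshot(n)); 
    c=calibration(n); R=cv2.Rodrigues(np.array(c["rvec"]))[0]; print(n,c, -R.T@np.array(c["tvec"]))
print(calibration("wrist")); print(r.read_state())
E
```

```text
pics
scene {'fx': 611.5559086312411, 'fy': 611.5559086312411, 'cx': 321.5129789283288, 'cy': 239.99309193526963, 'rvec': array([ 1.81803808,  1.75439129, -0.64790668]), 'tvec': array([-0.08323791, -0.33876507,  2.12100572])} [ 1.66523797 -0.01541195  1.35908078]
side {'fx': 534.3499261624777, 'fy': 534.3499261624777, 'cx': 321.3332555031912, 'cy': 239.5025009819124, 'rvec': array([ 0.86735237, -2.52176344,  1.10692067]), 'tvec': array([0.45919247, 0.24103005, 1.12999814])} [-0.0401998   0.81200115  0.94068439]
{'fx': 384.9665609587048, 'fy': 384.9665609587048, 'cx': 320.3619217638094, 'cy': 237.11306355725733, 'tool_from_camera': array([[-4.10107159e-04, -9.64374310e-01, -2.64541154e-01,
         6.66363703e-02],
       [ 9.99999847e-01, -2.97260242e-04, -4.66607760e-04,
         4.75714006e-04],
       [ 3.71346969e-04, -2.64541305e-01,  9.64374284e-01,
        -1.41939341e-01],
       [ 0.00000000e+00,  0.00000000e+00,  0.00000000e+00,
         1.00000000e+00]])}
{'time_s': 0.1, 'q': array([-0.04164995,  0.70697473, -0.02760256,  1.4849405 ,  0.0220001 ,
        0.95090555, -0.07553842]), 'joint_velocities': array([-6.68138809e-04, -5.44188096e-05,  5.37023018e-04, -9.54314662e-04,
       -1.47731588e-03, -1.42945324e-03, -8.20229611e-04]), 'effort': array([-1.01652397e-04, -8.84291911e+01,  1.23564016e+00, -2.36457235e+01,
        1.69519259e-02,  4.99342714e-03, -1.35922505e-06]), 'tool_pos': array([ 5.74770855e-01, -3.52475185e-05,  2.30915030e-01]), 'orientation': array([-2.22110870e+00, -2.22088588e+00,  1.06793056e-03]), 'force': array([ 0.07338301, -0.41351562,  0.37167401]), 'ft_torque': array([ 0.00117841, -0.02456135,  0.01840348]), 'grip_force': 0.0, 'opening': 0.08532119135731517}
```

View pics/scene0.png

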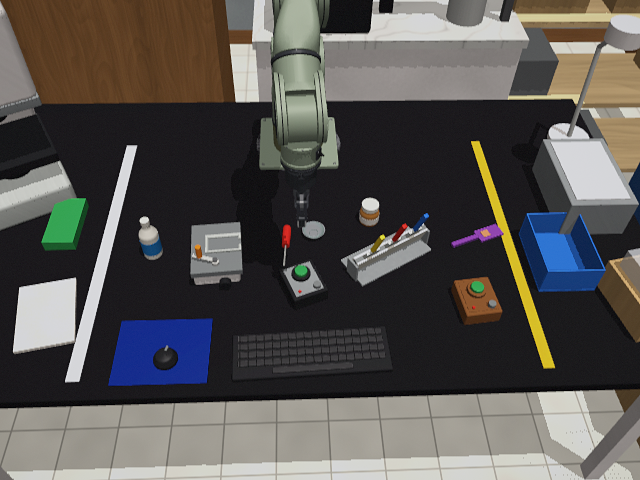

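View pics/side0.png

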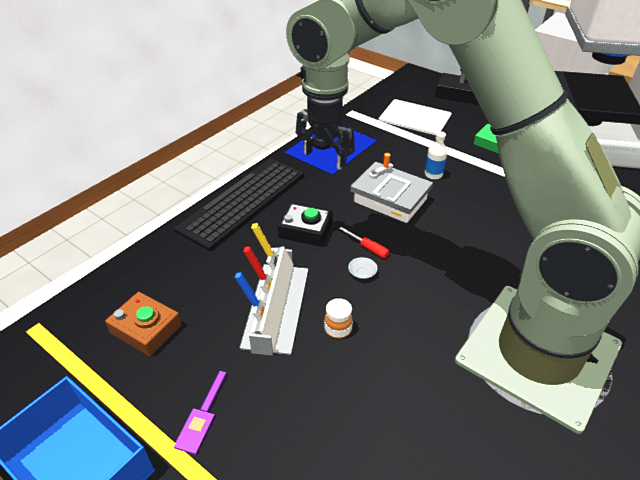

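The scene view shows the stage at about (215,250) with its clamp knob at (198,250). The controller button is at (302,270). The rack handles are yellow (377,243), red (400,232) and blue (422,221). The purple look-alike is at (478,236) and the brown box at (477,298).

```bash
cat > h.py <<'E'
from bench import r,snapshot,calibration,spotter
import cv2,numpy as np
from scipy.spatial.transform import Rotation as Ro
def cam(n,st=None):
    "K, R, t world->camera"
    c=calibration(n); K=np.array([[c["fx"],0,c["cx"]],[0,c["fy"],c["cy"]],[0,0,1]])
    if n!="wrist": return K,cv2.Rodrigues(np.array(c["rvec"]))[0],np.array(c["tvec"])
    st=st or r.read_state(); T=np.eye(4); T[:3,:3]=Ro.from_rotvec(st["orientation"]).as_matrix(); T[:3,3]=st["tool_pos"]
    M=np.linalg.inv(T@c["tool_from_camera"]); return K,M[:3,:3],M[:3,3]
def proj(C,P):
    p=(np.atleast_2d(P)@C[1].T+C[2])@C[0].T; return p[:,:2]/p[:,2:]
def onplane(C,uv,z):
    d=C[1].T@np.linalg.inv(C[0])@np.array([uv[0],uv[1],1.]); o=-C[1].T@C[2]; return o+d*(z-o[2])/d[2]
def tri(Cs,uvs):
    A=[];b=[]
    for C,uv in zip(Cs,uvs):
        d=C[1].T@np.linalg.inv(C[0])@np.array([uv[0],uv[1],1.]); d/=np.linalg.norm(d); Q=np.eye(3)-np.outer(d,d); A.append(Q); b.append(Q@(-C[1].T@C[2]))
    x=np.linalg.lstsq(np.vstack(A),np.hstack(b),rcond=None)[0]
    return x,[np.linalg.norm(proj(C,x)[0]-uv) for C,uv in zip(Cs,uvs)]
def mask(img,hsvlo,hsvhi):
    return cv2.inRange(cv2.cvtColor(img,cv2.COLOR_BGR2HSV),np.array(hsvlo),np.array(hsvhi))
def tool_move(target_pos,target_R,st=None,pos0=None,R0=None):
    "scaled offset, rot from current (measured) pose"
    st=st or r.read_state(); R0=R0 if R0 is not None else Ro.from_rotvec(st["orientation"]).as_matrix(); p0=pos0 if pos0 is not None else st["tool_pos"]
    return np.round(R0.T@(np.array(target_pos)-p0)/.3,4), np.round(Ro.from_matrix(R0.T@target_R).as_rotvec()/np.pi,4)
E
python3 - <<'E'
from h import *
Cs=[cam("scene"),cam("side")]
for n in ["carrier_blue","carrier_red","carrier_yellow","start_top","clamp_knob","rack","stage","controller","bottle","dish","jar","screwdriver"]:
    o=[]
    for v in ["scene","side"]:
        s=spotter.silhouettes(n,v) if 0 else None
    for v in ["scene","side"]:
        try: s=spotter.silhouettes(n,v)
        except Exception as e: snapshot(v); s=spotter.silhouettes(n,v)
        o.append([(round(float(q["score"]),2),np.round(q["bbox"]).astype(int).tolist(), np.array(q["pixels"]).nonzero()) for q in s])
    for i in range(2): print(n,i,[(a,b) for a,b,_ in o[i]][:3])
    if n in("start_top","clamp_knob","bottle","dish","jar","stage","rack") and o[0] and o[1]:
        uv=[np.array([k[0][2][1].mean(),k[0][2][0].mean()]) for k in o]; print("   ",tri(Cs,uv))
E
```

```text
carrier_blue 0 [(0.87, [478, 237, 52, 19]), (0.4, [204, 254, 30, 19]), (0.23, [304, 287, 49, 54])]
carrier_blue 1 [(0.79, [251, 298, 32, 42]), (0.74, [202, 412, 50, 85])]
carrier_red 0 [(0.72, [395, 236, 25, 26]), (0.59, [377, 247, 24, 22])]
carrier_red 1 [(0.67, [258, 272, 27, 45])]
carrier_yellow 0 [(0.55, [216, 256, 54, 63]), (0.45, [374, 246, 18, 22])]
carrier_yellow 1 [(0.64, [266, 247, 27, 41])]
start_top 0 [(0.6, [477, 288, 15, 9]), (0.59, [373, 248, 25, 24])]
start_top 1 [(0.79, [144, 316, 17, 15]), (0.69, [362, 269, 31, 22]), (0.57, [312, 216, 15, 8])]
    (array([0.68769647, 0.46881664, 0.06235599]), [np.float64(0.22461249955061074), np.float64(0.29434685369920505)])
clamp_knob 0 [(0.75, [206, 254, 23, 17]), (0.72, [314, 230, 21, 15])]
clamp_knob 1 [(0.75, [384, 160, 20, 17])]
    (array([ 0.57484732, -0.26923724,  0.08495518]), [np.float64(0.8070311801439313), np.float64(0.795813991056988)])
rack 0 [(0.75, [385, 256, 93, 61]), (0.29, [374, 246, 20, 25])]
rack 1 [(0.6, [275, 302, 70, 109])]
    (array([ 0.5179003 ,  0.250128  , -0.00233281]), [np.float64(0.760044928886837),
[... 260 characters left out ...]
oller 0 [(0.82, [476, 299, 52, 45]), (0.71, [303, 285, 45, 52]), (0.39, [204, 255, 24, 18])]
controller 1 [(0.85, [144, 323, 76, 66]), (0.66, [305, 225, 54, 46])]
bottle 0 [(0.9, [150, 240, 24, 42])]
bottle 1 [(0.61, [438, 153, 22, 41])]
    (array([ 0.49140362, -0.42833542,  0.05975113]), [np.float64(0.6286390161967925), np.float64(0.6200436331344898)])
dish 0 [(0.79, [315, 231, 22, 11])]
dish 1 []
jar 0 [(0.94, [370, 213, 22, 27])]
jar 1 [(0.73, [384, 162, 22, 18]), (0.69, [338, 318, 28, 38])]
    (array([0.4770192 , 0.09921729, 0.26323232]), [np.float64(45.194448943454844), np.float64(58.34357225291206)])
screwdriver 0 [(0.63, [286, 242, 6, 37])]
screwdriver 1 [(0.76, [366, 244, 45, 27])]
```

Run:
```python
from h import *
im={v:snapshot(v) for v in ("scene","side")}; Cs=[cam("scene"),cam("side")]
rng={"blue":([100,120,60],[125,255,255]),"red":([0,150,80],[6,255,255]),"yellow":([22,150,90],[32,255,255]),"green":([50,120,60],[80,255,255]),"orange":([8,170,120],[18,255,255])}
for k,(lo,hi) in rng.items():
    for v in im:
        n,l,s,c=cv2.connectedComponentsWithStats(mask(im[v],lo,hi))
        print(k,v,[(s[i].tolist(),c[i].round(1).tolist()) for i in range(1,n) if 12<s[i][4]<900])
w=snapshot("wrist"); cv2.imwrite("pics/w0.png",w); cv2.imwrite("pics/big.png",cv2.resize(im["scene"][190:320,170:450],(800,371),interpolation=cv2.INTER_CUBIC))
```

```text
blue scene [([413, 213, 16, 19, 114], [420.7, 221.3]), ([141, 238, 21, 18, 218], [151.9, 248.3])]
blue side [([602, 53, 28, 4, 61], [615.3, 54.7]), ([345, 130, 32, 34, 421], [359.5, 144.7]), ([310, 134, 6, 5, 17], [312.7, 135.9]), ([333, 136, 5, 6, 23], [335.2, 138.6]), ([425, 156, 22, 19, 264], [434.7, 166.1]), ([234, 272, 25, 34, 326], [246.2, 288.2])]
red scene [([392, 223, 16, 19, 97], [399.5, 231.8]), ([282, 224, 9, 24, 177], [286.0, 235.6])]
red side [([360, 237, 29, 21, 308], [374.6, 247.2]), ([243, 246, 24, 34, 286], [254.3, 262.2]), ([135, 299, 4, 4, 13], [136.6, 300.4])]
yellow scene [([371, 234, 14, 18, 98], [377.6, 242.5])]
yellow side [([391, 211, 10, 5, 24], [395.3, 213.1]), ([251, 223, 22, 33, 268], [261.7, 238.8])]
green scene [([294, 265, 14, 12, 126], [300.6, 270.8]), ([471, 281, 13, 12, 121], [477.0, 286.6])]
green side [([473, 123, 26, 30, 441], [486.2, 138.7]), ([304, 207, 14, 13, 137], [310.6, 213.2]), ([137, 307, 17, 15, 203], [144.9, 313.6])]
orange scene [([361, 210, 18, 8, 61], [370.0, 214.6]), ([195, 245, 7, 13, 62], [198.0, 250.9]), ([454, 278, 48, 34, 253], [482.2, 289.1]), ([457, 288, 6, 10, 22], [459.5, 291.8]), ([464, 304, 12, 12, 33], [468.1, 309.2]), ([486, 306, 9, 7, 20], [490.0, 309.6]), ([473, 311, 7, 4, 14], [476.0, 312.4]), ([481, 310, 9, 4, 15], [484.7, 311.7])]
orange side [([349, 47, 58, 24, 256], [375.7, 58.6]), ([293, 81, 8, 8, 16], [296.8, 84.4]), ([181, 146, 9, 6, 13], [184.6, 148.3]), ([384, 153, 7, 15, 67], [386.3, 160.0]), ([162, 156, 12, 7, 14], [167.1, 159.1]), ([261, 307, 3, 8, 13], [261.8, 310.5]), ([325, 315, 27, 15, 178], [338.0, 323.6])]
```

View pics/w0.png

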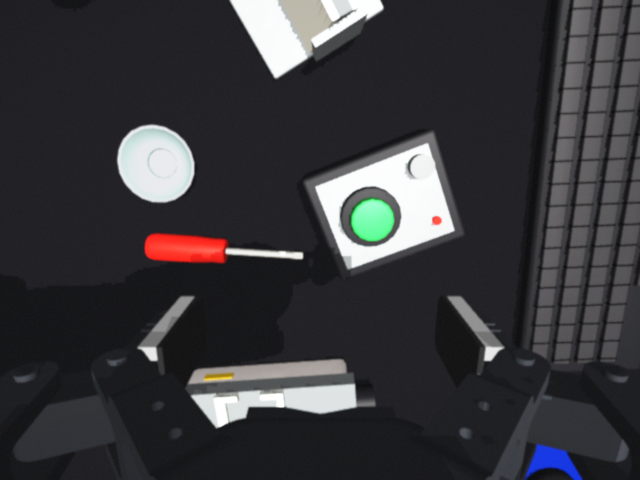

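The wrist view shows the controller button at (372,219), the screwdriver at (225,248), the dish at (156,163), the rack's near end at the top (310,40) and the stage at the bottom, hidden behind the gripper.

Run:
```python
from h import *
Cs=[cam("scene"),cam("side")]
for n,a,b in [("blue",(420.7,221.3),(246.2,288.2)),("red",(399.5,231.8),(254.3,262.2)),("yel",(377.6,242.5),(261.7,238.8)),("green",(300.6,270.8),(310.6,213.2)),("knob",(198,250.9),(386.3,160))]:
    print(n,tri(Cs,(a,b)))
print(onplane(cam("wrist"),(372,219),.055), onplane(cam("wrist"),(156,163),.02),onplane(cam("wrist"),(225,248),.015))
```

```text
blue (array([0.51717104, 0.33148555, 0.13956551]), [np.float64(0.32383860294231015), np.float64(0.4474808836533513)])
red (array([0.55477698, 0.26765748, 0.13959121]), [np.float64(0.3719085196015478), np.float64(0.4802440545112703)])
yel (array([0.59184733, 0.20408547, 0.13952576]), [np.float64(0.36457314231186794), np.float64(0.44132587657025)])
green (array([ 0.62021235, -0.00283401,  0.0620819 ]), [np.float64(0.5674045725156697), np.float64(0.6032942962112192)])
knob (array([ 0.57192832, -0.27922785,  0.09750852]), [np.float64(0.5473262120353423), np.float64(0.5390182196370139)])
[ 0.61897017 -0.00473694  0.055     ] [0.4267178  0.03928815 0.02      ] [ 0.48249932 -0.04254025  0.015     ]
```

View pics/big.png

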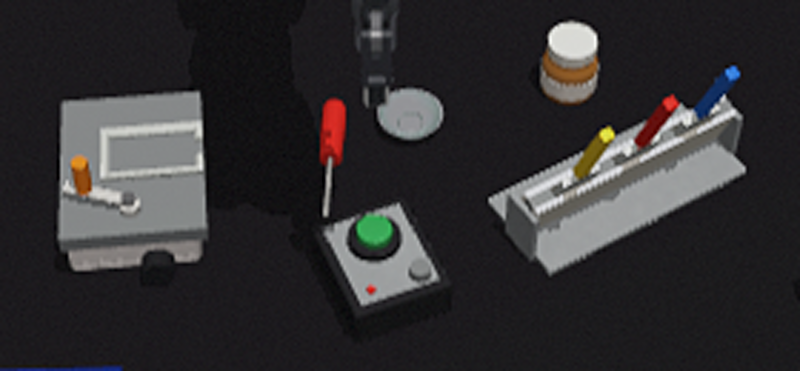

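The enlarged scene shows the stage pocket at the upper right of the deck, with its notch on the right edge facing the rack. The clamp is open towards the left. The blue handle is in the far-right slot, and the three handles lean alike.

Emit:
{"api": "move_arm", "payload": {
  "offset": [
    [0.15,-0.02,-0.08],
    [0.3,-0.04,-0.16],
    [0.45,-0.06,-0.24],
    [0.6,-0.08,-0.32],
    [0.6,-0.08,-0.32]
  ],
  "rot": [
    [0,0,0],
    [0,0,0],
    [0,0,0],
    [0,0,0],
    [0,0,0]
  ]
}}

```text
time_s: 1.95
tool_pos: [0.5501, 0.1859, 0.3296]
orientation: [-2.214, -2.228, -0.007]
force: [0.1, -0.9, -0.2]
opening: 0.0854
grip_force: 0.0
```

Run:
```python
from h import *
import pickle
st=r.read_state(); w=snapshot("wrist"); cv2.imwrite("pics/w1.png",w); pickle.dump((st,w),open("w1.pkl","wb")); print(st["tool_pos"],st["orientation"],st["joint_velocities"].round(3))
```

```text
[0.55011046 0.18590856 0.32956516] [-2.21355868 -2.22781978 -0.00683087] [-0.003  0.017  0.052 -0.01   0.016  0.027 -0.016]
```

View pics/w1.png

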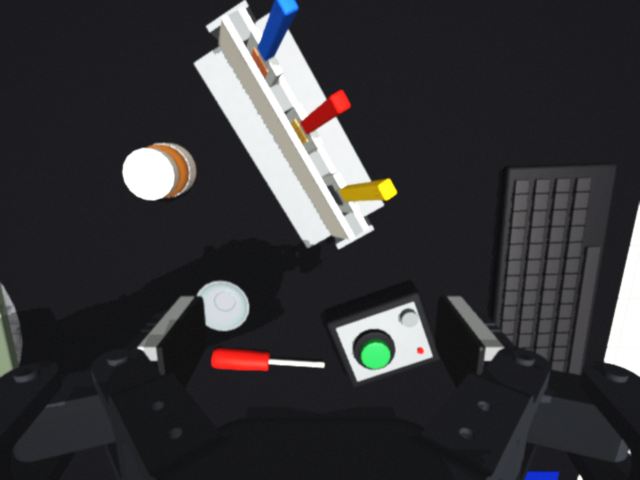

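The specimens (copper (260,62), brass (300,130), dark (335,195)) face the robot-side wall of the rack. So the rack's front faces the robot, and rack +x is at about 30° azimuth. Next is a second view with blue centred.

Emit:
{"api": "move_arm", "payload": {
  "offset": [
    [0.15,0,0],
    [0.3,0,0],
    [0.36,0,0],
    [0.36,0,0]
  ],
  "rot": [
    [0,0,0],
    [0,0,0],
    [0,0,0],
    [0,0,0]
  ]
}}

```text
time_s: 2.4
tool_pos: [0.5505, 0.2897, 0.3261]
orientation: [-2.218, -2.223, 0.002]
force: [0.1, -0.7, -0.6]
opening: 0.0852
grip_force: 0.0
```

```bash
cat > fit.py <<'E'
from h import *
from scipy.optimize import least_squares,minimize
def box(x,y,z): return np.array([[a,b,c] for a in x for b in y for c in z])
HB=box((-.130,-.040),(-.007,.007),(0,.012))
def Rc0(yaw,lean=np.radians(20)):
    "carrier R in the rack at rack yaw"
    Rz=Ro.from_euler("z",yaw).as_matrix(); s,c=np.sin(lean),np.cos(lean)
    return Rz@np.array([[-s,0,-c],[0,-1,0],[-c,0,s]]).T.T if 0 else Rz@np.column_stack([(-s,0,-c),(0,-1,0),(-c,0,s)])
def outline(C,P): return cv2.convexHull(proj(C,P).astype(np.float32)*1.0)[:,0]
def resid(C,P,cont,soft=4.):
    h=outline(C,P).reshape(-1,1,2); return np.array([cv2.pointPolygonTest(h,(float(a),float(b)),True) for a,b in cont])
def contour(m):
    cs=cv2.findContours(m,cv2.RETR_EXTERNAL,cv2.CHAIN_APPROX_NONE)[0]; c=max(cs,key=cv2.contourArea)
    return cv2.convexHull(c)[:,0].astype(float) if 0 else c[:,0].astype(float)
def blob(m,near,amin=30):
    n,l,s,c=cv2.connectedComponentsWithStats(m); ok=[i for i in range(1,n) if s[i][4]>amin]; i=min(ok,key=lambda i:np.linalg.norm(c[i]-near)); return (l==i).astype(np.uint8)*255
E
python3 - <<'E'
from fit import *
import pickle
st=r.read_state(); w=snapshot("wrist"); pickle.dump((st,w),open("w2.pkl","wb")); cv2.imwrite("pics/w2.png",w)
ims={"scene":snapshot("scene"),"side":snapshot("side")}; pickle.dump(ims,open("sc.pkl","wb"))
st1,w1=pickle.load(open("w1.pkl","rb"))
views=[(cam("wrist",st),w,1.),(cam("wrist",st1),w1,1.),(cam("scene"),ims["scene"],1.),(cam("side"),ims["side"],1.)]
lohi={"blue":([100,120,40],[125,255,255]),"red":([0,150,60],[6,255,255]),"yellow":([22,150,60],[32,255,255])}
rough={"blue":(.517,.331,.14),"red":(.555,.268,.14),"yellow":(.592,.204,.14)}
yaw0=np.radians(30.4)
for k in lohi:
    R0=Rc0(yaw0); p0=np.array(rough[k])-R0@[-.085,0,.006]; obs=[]
    for C,im,wt in views:
        m=mask(im,*lohi[k]); near=proj(C,rough[k])[0]
        b=blob(m,near); c=contour(b); 
        c=c[(c[:,0]>2)&(c[:,0]<637)&(c[:,1]>2)&(c[:,1]<477)]; obs.append((C,c)); print(k,near.round(),c.mean(0).round(),len(c))
    def f(v): 
        P=HB@(R0@Ro.from_rotvec(v[3:]).as_matrix()).T+p0+v[:3]
        return np.concatenate([(resid(C,P,c)-.5)/np.sqrt(len(c)) for C,c in obs]+[v[3:]*2])
    s=least_squares(f,np.zeros(6),loss="soft_l1",f_scale=.3,diff_step=1e-3,x_scale=[.01]*3+[.1]*3)
    R=R0@Ro.from_rotvec(s.x[3:]).as_matrix(); p=p0+s.x[:3]
    print(k,"grasp pt",(p+R@[-.085,0,.006]).round(4),"x_c",R[:,0].round(3),"z_c",R[:,2].round(3),"rv",s.x[3:].round(3),"rms px",[round(float(np.sqrt(((resid(C,HB@R.T+p,c)-.5)**2).mean())),2) for C,c in obs])
print(st["tool_pos"],st["time_s"])
E
```

```text
blue [280. 163.] [280. 162.] 82
blue [278.  28.] [275.  32.] 119
blue [420. 221.] [421. 221.] 43
blue [246. 288.] [247. 289.] 77
blue grasp pt [0.5144 0.331  0.1352] x_c [-0.287 -0.159 -0.944] z_c [-0.815 -0.478  0.328] rv [ 0.     0.014 -0.008] rms px [1.0, 1.5, 0.68, 0.71]
red [325. 235.] [324. 236.] 97
red [326. 113.] [326. 111.] 114
red [399. 232.] [400. 232.] 40
red [254. 262.] [255. 263.] 75
red grasp pt [0.552  0.2668 0.1348] x_c [-0.278 -0.172 -0.945] z_c [-0.815 -0.478  0.327] rv [0.    0.016 0.008] rms px [1.76, 1.07, 0.78, 0.67]
yellow [365. 302.] [365. 303.] 116
yellow [368. 191.] [369. 191.] 126
yellow [377. 242.] [378. 243.] 38
yellow [261. 239.] [262. 239.] 73
yellow grasp pt [0.59   0.2031 0.1361] x_c [-0.277 -0.189 -0.942] z_c [-0.813 -0.477  0.335] rv [-0.     0.007  0.023] rms px [1.23, 1.38, 0.77, 0.55]
[0.55053396 0.28969432 0.32607071] 2.4
```

Emit:
{"api": "move_arm", "payload": {
  "offset": [
    [-0.16,-0.01,-0.03],
    [-0.32,-0.02,-0.03],
    [-0.48,-0.03,-0.03],
    [-0.64,-0.05,-0.03],
    [-0.8,-0.06,-0.03]
  ],
  "rot": [
    [0,0,0],
    [0,0,0],
    [0,0,0],
    [0,0,0],
    [0,0,0]
  ]
}}

```text
time_s: 3.05
tool_pos: [0.5321, 0.0446, 0.3366]
orientation: [2.223, 2.219, -0.0]
force: [0.8, -0.3, 0.2]
opening: 0.0856
grip_force: 0.0
```

Emit:
{"api": "move_arm", "payload": {
  "offset": [
    [-0.16,0,0],
    [-0.32,0,0],
    [-0.48,0,0],
    [-0.64,0,0],
    [-0.77,0,0]
  ],
  "rot": [
    [0,0,0],
    [0,0,0],
    [0,0,0],
    [0,0,0],
    [0,0,0]
  ]
}}

```text
time_s: 3.55
tool_pos: [0.5315, -0.1872, 0.3365]
orientation: [2.225, 2.217, -0.001]
force: [0.3, 0.9, -0.4]
opening: 0.0856
grip_force: 0.0
```

Emit:
{"api": "move_arm", "payload": {
  "offset": [
    [0,0,0],
    [0,0,0]
  ],
  "rot": [
    [0,0,0],
    [0,0,0]
  ]
}}

```text
time_s: 3.75
tool_pos: [0.5321, -0.1846, 0.3362]
orientation: [-2.225, -2.218, 0.0]
force: [0.8, 1.2, -0.2]
opening: 0.0856
grip_force: 0.0
```

Run:
```python
from h import *
import pickle
st=r.read_state(); w=snapshot("wrist"); cv2.imwrite("pics/w3.png",w); pickle.dump((st,w),open("w3.pkl","wb")); print(st["tool_pos"],st["orientation"],st["q"].round(3))
```

```text
[ 0.53210984 -0.18462985  0.336242  ] [-2.22465869e+00 -2.21803621e+00  4.98081766e-04] [ 0.28   0.591 -0.006  1.332  0.004  1.218  0.271]
```

Emit:
{"api": "move_arm", "payload": {
  "offset": [
    [-0.15,0,0.1],
    [-0.3,0,0.1],
    [-0.3,0,0.1],
    [-0.3,0,0.1]
  ],
  "rot": [
    [0,0,0],
    [0,0,0],
    [0,0,0],
    [0,0,0]
  ]
}}

```text
time_s: 4.2
tool_pos: [0.5328, -0.273, 0.3061]
orientation: [-2.222, -2.22, -0.0]
force: [-0.5, 0.7, 0.2]
opening: 0.0856
grip_force: 0.0
```

Run:
```python
from h import *
import pickle
st=r.read_state(); w=snapshot("wrist"); cv2.imwrite("pics/w4.png",w); pickle.dump((st,w),open("w4.pkl","wb")); print(st["tool_pos"],st["orientation"],st["q"].round(3))
w3=cv2.imread("pics/w3.png"); cv2.imwrite("pics/w34.png",np.hstack([w3[100:480,120:520],w[100:480,120:520]]))
```

```text
[ 0.53279017 -0.27300634  0.30611087] [-2.22174024e+00 -2.22043135e+00 -1.33468797e-04] [ 0.425  0.678 -0.011  1.256  0.007  1.207  0.414]
```

View pics/w34.png

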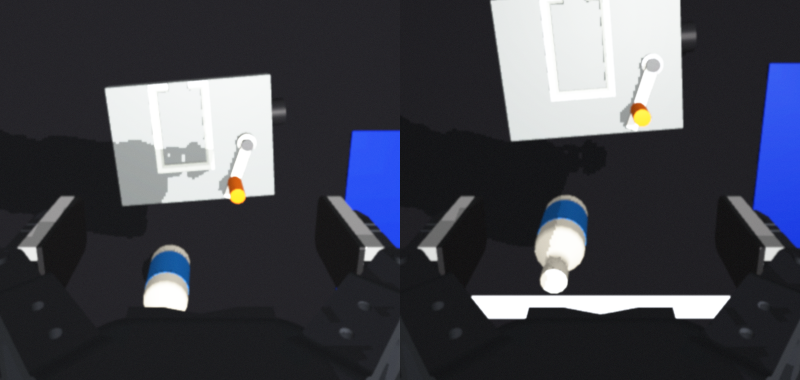

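Both views show the stage. On the left the pocket is about (180,125), with its notch up (world +y), and the knob is at (237,193). On the right the pocket is about (580,50) and the knob at (641,115). I'll fit the stage model to the edges.

```bash
cat > sfit.py <<'E'
from fit import *
import pickle
D=[(-.05,-.08),(.09,-.08),(.09,.1),(-.05,.1)]
L=[((*D[i],0),(*D[(i+1)%4],0)) for i in range(4)]
L+=[((.05,-.032,.007),(.05,.032,.007)),((-.05,-.032,.007),(.05,-.032,.007)),((-.05,.032,.007),(.05,.032,.007))]
def pose(v,P): return np.asarray(P)@Ro.from_euler("z",v[3]).as_matrix().T+v[:3]
def edges(v,C,g,half):
    out=[]
    for a,b in L:
        W=np.linspace(a,b,40)[2:-2]; uv=proj(C,pose(v,W)); d=uv[-1]-uv[0]; n=np.array([-d[1],d[0]])/np.linalg.norm(d)
        s=np.arange(-half,half+.1,.5)
        for w,p in zip(W,uv):
            q=p+s[:,None]*n
            if q.min()<4 or q[:,0].max()>635 or q[:,1].max()>330: continue
            prof=cv2.remap(g,q[:,0].astype(np.float32),q[:,1].astype(np.float32),cv2.INTER_LINEAR)[:,0]
            gr=np.abs(np.gradient(prof)); i=int(gr.argmax())
            if gr[i]>4: out.append((w,q[i],n))
    return out
def fitstage(v,views,rounds=((14,1),(8,1),(5,1),(4,1))):
    for half,_ in rounds:
        E=[(C,edges(v,C,g,half)) for C,g in views]
        def f(v): return np.concatenate([((proj(C,pose(v,np.array([e[0] for e in ee])))-np.array([e[1] for e in ee]))*np.array([e[2] for e in ee])).sum(1) for C,ee in E if ee])
        s=least_squares(f,v,loss="soft_l1",f_scale=.7,x_scale=[.01,.01,.01,.05]); v=s.x
    return v,np.median(np.abs(s.fun)),len(s.fun)
def gray(im): return cv2.GaussianBlur(cv2.cvtColor(im,cv2.COLOR_BGR2GRAY),(3,3),0).astype(np.float32)
E
python3 - <<'E'
from sfit import *
vs=[]
for f in ("w3","w4"):
    st,w=pickle.load(open(f+".pkl","rb")); vs.append((cam("wrist",st),gray(w),w))
# init from hand-picked deck corners in w3
cor=[onplane(vs[0][0],uv,.06) for uv in [(226,188),(241,306),(394,295),(391,174)]]
a=np.array(cor); print(a.round(3).tolist(), np.linalg.norm(a-np.roll(a,-1,0),axis=1).round(3))
xd=a[1]-a[0]+a[2]-a[3]; yaw=np.arctan2(xd[1],xd[0]); R=Ro.from_euler("z",yaw).as_matrix()
v0=np.r_[a.mean(0)-R@[.02,.01,0],yaw]
print("init",v0.round(4))
for sub in (vs,vs[:1],vs[1:]):
    v,m,n=fitstage(v0,[(C,g) for C,g,_ in sub]); print("pocket",v.round(4),np.degrees(v[3]).round(2),"med px",round(m,2),n)
v,m,n=fitstage(v0,[(C,g) for C,g,_ in vs])
np.save("stage.npy",v)
# knob: orange blob top
uv=[]
for C,g,w in vs:
    for l in L:
        p=proj(C,pose(v,l)); cv2.line(w,*[tuple(int(t) for t in q) for q in p],(0,0,255),1)
cv2.imwrite("pics/ov.png",np.hstack([vs[0][2][150:330,200:430],vs[1][2][80:260,200:430]]).repeat(1,0))
for q in (1.0,1.1,1.2,1.3,1.4,1.5):
    k=pose(v,[[.022+.045*np.sin(q),.070-.045*np.cos(q),.056]]); print(q,k.round(4)[0],[proj(C,k)[0].round() .tolist() for C,_,_ in vs])
E
```

```text
[[0.43, -0.177, 0.06], [0.438, -0.317, 0.06], [0.618, -0.304, 0.06], [0.609, -0.162, 0.06]] [0.14  0.181 0.141 0.179]
init [ 0.5123 -0.2207  0.06   -1.5065]
pocket [ 0.5115 -0.2202  0.0616 -1.4923] -85.5 med px 0.05 360
pocket [ 0.5115 -0.2198  0.0622 -1.4922] -85.5 med px 0.11 190
pocket [ 0.5116 -0.2204  0.0616 -1.4923] -85.51 med px 0.04 172
1.0 [ 0.5618 -0.2763  0.1176] [[350.0, 294.0], [353.0, 214.0]]
1.1 [ 0.5659 -0.2782  0.1176] [[354.0, 295.0], [358.0, 216.0]]
1.2 [ 0.5701 -0.2797  0.1176] [[358.0, 297.0], [363.0, 218.0]]
1.3 [ 0.5745 -0.2808  0.1176] [[362.0, 298.0], [367.0, 219.0]]
1.4 [ 0.5789 -0.2814  0.1176] [[367.0, 298.0], [373.0, 220.0]]
1.5 [ 0.5834 -0.2816  0.1176] [[371.0, 298.0], [378.0, 220.0]]
```

View pics/ov.png

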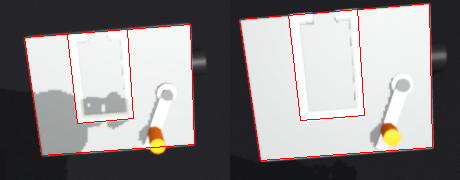

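```bash
cat > plan.py <<'E'
from h import *
import json
def rackR(beta,yaw=30.6):
    "tool R, camera up, tool z tipped beta deg from down toward azimuth yaw"
    b=np.radians(beta); return Ro.from_euler("z",yaw,degrees=True).as_matrix()@np.column_stack([(np.cos(b),0,np.sin(b)),(0,-1,0),(np.sin(b),0,-np.cos(b))])
def rows(P,R,p0=None,R0=None,step=.045,ang=8.0,n=None):
    st=r.read_state(); p0=st["tool_pos"] if p0 is None else np.asarray(p0,float); R0=Ro.from_rotvec(st["orientation"]).as_matrix() if R0 is None else R0
    o=R0.T@(np.asarray(P)-p0)/.3; w=Ro.from_matrix(R0.T@R).as_rotvec()/np.pi
    need=max(np.linalg.norm(o)*.3/step,np.degrees(np.linalg.norm(w)*np.pi)/ang); print("rows needed",round(need,2),"full",o.round(3).tolist(),w.round(4).tolist())
    k=n or int(np.ceil(need)); f=np.arange(1,k+1)/k
    print("off",json.dumps([(o*t).round(3).tolist() for t in f])); print("rot",json.dumps([(w*t).round(4).tolist() for t in f]))
E
python3 - <<'E'
from plan import *
rows((.46,.25,.30),rackR(20))
E
```

```text
rows needed 11.71 full [1.74, -0.242, 0.022] [-0.0576, 0.1007, 0.3268]
off [[0.145, -0.02, 0.002], [0.29, -0.04, 0.004], [0.435, -0.061, 0.006], [0.58, -0.081, 0.007], [0.725, -0.101, 0.009], [0.87, -0.121, 0.011], [1.015, -0.141, 0.013], [1.16, -0.162, 0.015], [1.305, -0.182, 0.017], [1.45, -0.202, 0.019], [1.595, -0.222, 0.021], [1.74, -0.242, 0.022]]
rot [[-0.0048, 0.0084, 0.0272], [-0.0096, 0.0168, 0.0545], [-0.0144, 0.0252, 0.0817], [-0.0192, 0.0336, 0.1089], [-0.024, 0.042, 0.1362], [-0.0288, 0.0504, 0.1634], [-0.0336, 0.0588, 0.1906], [-0.0384, 0.0671, 0.2179], [-0.0432, 0.0755, 0.2451], [-0.048, 0.0839, 0.2723], [-0.0528, 0.0923, 0.2995], [-0.0576, 0.1007, 0.3268]]
```

Emit:
{"api": "move_arm", "payload": {
  "offset": [
    [0.16,-0.02,0],
    [0.32,-0.04,0],
    [0.48,-0.06,0],
    [0.64,-0.08,0],
    [0.8,-0.1,0]
  ],
  "rot": [
    [0,0,0.03],
    [0,0,0.06],
    [0,0,0.09],
    [0,0,0.12],
    [0,0,0.15]
  ],
  "fingers": 0.0
}}

```text
time_s: 4.75
tool_pos: [0.5021, -0.0297, 0.3069]
orientation: [-2.68, -1.639, -0.002]
force: [1.5, 1.0, 1.1]
opening: 0.0427
grip_force: 0.0
```

Run:
```python
from plan import *
print(r.read_state()["q"].round(3));rows((.46,.25,.30),rackR(20))
```

```text
[-0.083  0.515  0.137  1.613 -0.08   1.018 -0.395]
rows needed 6.29 full [0.766, -0.55, 0.023] [-0.0312, 0.1077, 0.1776]
off [[0.109, -0.079, 0.003], [0.219, -0.157, 0.007], [0.328, -0.236, 0.01], [0.438, -0.314, 0.013], [0.547, -0.393, 0.017], [0.657, -0.471, 0.02], [0.766, -0.55, 0.023]]
rot [[-0.0045, 0.0154, 0.0254], [-0.0089, 0.0308, 0.0507], [-0.0134, 0.0462, 0.0761], [-0.0179, 0.0616, 0.1015], [-0.0223, 0.077, 0.1268], [-0.0268, 0.0924, 0.1522], [-0.0312, 0.1077, 0.1776]]
```

Emit:
{"api": "move_arm", "payload": {
  "offset": [
    [0.11,-0.08,0],
    [0.22,-0.16,0],
    [0.33,-0.24,0.01],
    [0.44,-0.31,0.01],
    [0.55,-0.39,0.02]
  ],
  "rot": [
    [-0.004,0.015,0.025],
    [-0.009,0.031,0.051],
    [-0.013,0.046,0.076],
    [-0.018,0.062,0.1],
    [-0.022,0.077,0.127]
  ]
}}

```text
time_s: 5.25
tool_pos: [0.4727, 0.1696, 0.3011]
orientation: [-2.867, -1.041, -0.374]
force: [0.8, 0.8, -0.3]
opening: 0.0425
grip_force: 0.0
```

Run:
```python
from plan import *
import pickle
from scipy.optimize import least_squares
import itertools
st=r.read_state(); 
D=[(st["q"],st["tool_pos"],st["orientation"])]
for f in ("w1","w2","w3","w4"):
    s,_=pickle.load(open(f+".pkl","rb")); D.append((s["q"],s["tool_pos"],s["orientation"]))
D.append((np.array([-0.04164995,  0.70697473, -0.02760256,  1.4849405 ,  0.0220001 ,0.95090555, -0.07553842]),np.array([ 5.74770855e-01, -3.52475185e-05,  2.30915030e-01]),np.array([-2.22110870e+00, -2.22088588e+00,  1.06793056e-03])))
print(st["q"].round(3),st["tool_pos"],st["orientation"])
rz=lambda a:Ro.from_euler("z",a).as_matrix(); ry=lambda a:Ro.from_euler("y",a).as_matrix()
def fk(q,L,s,c):
    R=rz(s[0]*q[0]); p=np.array([0,0,L[0]]); R=R@ry(q[1])@rz(s[1]*q[2]); p=p+R@[L[4] if len(L)>4 else 0,0,L[1]]; R=R@ry(q[3]); p=p+R@[0,0,L[2]]; R=R@rz(s[2]*q[4])@ry(q[5]); p=p+R@[0,0,L[3]]; R=R@rz(s[3]*q[6]+c); return p,R
best=[]
for s in itertools.product((1,-1),repeat=4):
  for c in (np.pi/2,-np.pi/2,0,np.pi):
    def f(L):
        o=[]
        for q,p,w in D:
            a,R=fk(q,L,s,c); o+=list(a-p)+list(.3*Ro.from_matrix(R.T@Ro.from_rotvec(w).as_matrix()).as_rotvec())
        return np.array(o)
    z=least_squares(f,[.36,.52,.29,.36]); best.append((z.cost,s,c,z.x.round(4),np.abs(z.fun).max()))
best.sort(key=lambda b:b[0])
for b in best[:3]: print(b)
```

```text
[-0.495  0.418  0.196  1.879 -0.264  0.624 -1.003] [0.47269485 0.16962378 0.30110516] [-2.86670336 -1.04109443 -0.37420183]
(np.float64(0.0030014287490962807), (-1, -1, -1, -1), 1.5707963267948966, array([0.2935, 0.5056, 0.3012, 0.2721]), np.float64(0.032171426635116906))
(np.float64(0.016431481770462636), (-1, -1, 1, -1), 1.5707963267948966, array([0.1538, 0.535 , 0.2862, 0.1626]), np.float64(0.12839033005165354))
(np.float64(0.017827921106619894), (-1, 1, -1, -1), 1.5707963267948966, array([-0.2238,  0.5834,  0.2627, -0.1692]), np.float64(0.12586367164386247))
```

```bash
cat > kin.py <<'E'
from plan import *
import pickle,itertools
from scipy.optimize import least_squares
rz=lambda a:Ro.from_euler("z",a).as_matrix(); ry=lambda a:Ro.from_euler("y",a).as_matrix()
def fk(q,v):
    "v: h, link offsets L1,L2,L3 (3 each), 7 joint zero offsets"
    q=np.asarray(q)+v[10:17]
    R=rz(-q[0]); p=np.array([0,0,v[0]]); R=R@ry(q[1])@rz(-q[2]); p=p+R@v[1:4]; R=R@ry(q[3]); p=p+R@v[4:7]; R=R@rz(-q[4])@ry(q[5]); p=p+R@v[7:10]; R=R@rz(-q[6]+np.pi/2); return p,R
V0=np.r_[.29,0,0,.5056,0,0,.3012,0,0,.2721,np.zeros(7)]
lo=np.array([-2.71,-.32,-1.57,0,-1.46,0,-2.83]); hi=np.array([2.71,2.16,1.52,2.45,4.6,2.02,2.83])
def err(q,v,p,R,wr=.3):
    a,Q=fk(q,v); return np.r_[a-p,wr*Ro.from_matrix(Q.T@R).as_rotvec()]
E
python3 - <<'E'
from kin import *
st=r.read_state(); 
D=[(st["q"],st["tool_pos"],st["orientation"])]
for f in ("w1","w2","w3","w4"):
    s,_=pickle.load(open(f+".pkl","rb")); D.append((s["q"],s["tool_pos"],s["orientation"]))
D.append((np.array([-0.04164995,  0.70697473, -0.02760256,  1.4849405 ,  0.0220001 ,0.95090555, -0.07553842]),np.array([ 5.74770855e-01, -3.52475185e-05,  2.30915030e-01]),np.array([-2.22110870e+00, -2.22088588e+00,  1.06793056e-03])))
pickle.dump(D,open("D.pkl","wb"))
f=lambda v:np.concatenate([err(q,v,p,Ro.from_rotvec(w).as_matrix()) for q,p,w in D]+[.003*(v-V0)])
z=least_squares(f,V0); print(z.x.round(4)); np.set_printoptions(suppress=True)
print(f(z.x)[:36].reshape(6,6).round(4))
for q,p,w in D: print(q.round(3), Ro.from_rotvec(w).as_matrix()[:,0].round(3),fk(q,V0)[1][:,0].round(3),fk(q,V0)[1][:,2].round(3),Ro.from_rotvec(w).as_matrix()[:,2].round(3))
E
```

```text
[ 3.269e-01 -6.000e-04 -1.320e-02  5.189e-01  1.000e-04 -1.320e-02
  2.902e-01 -1.700e-03 -6.400e-03  3.211e-01 -1.500e-03 -3.000e-04
  2.000e-04  2.100e-03 -1.000e-04 -1.900e-03 -1.200e-03]
[[-0.0001  0.0001  0.      0.      0.     -0.0001]
 [ 0.0001  0.     -0.0001  0.     -0.      0.    ]
 [-0.0001 -0.0001  0.0001  0.      0.      0.    ]
 [ 0.0001 -0.0001 -0.0001  0.     -0.      0.    ]
 [ 0.     -0.      0.      0.      0.      0.    ]
 [-0.     -0.      0.      0.      0.      0.    ]]
[-0.495  0.418  0.196  1.879 -0.264  0.624 -1.003] [0.741 0.623 0.25 ] [0.741 0.623 0.25 ] [ 0.204  0.147 -0.968] [ 0.204  0.147 -0.968]
[-0.377  0.626 -0.004  1.284 -0.     1.228 -0.374] [-0.006  1.     0.004] [-0.006  1.     0.004] [ 0.002  0.004 -1.   ] [ 0.002  0.004 -1.   ]
[-0.538  0.713  0.006  1.108 -0.005  1.322 -0.53 ] [-0.002  1.    -0.   ] [-0.002  1.    -0.   ] [-0.002 -0.    -1.   ] [-0.002 -0.    -1.   ]
[ 0.28   0.591 -0.006  1.332  0.004  1.218  0.271] [ 0.003  1.    -0.   ] [ 0.003  1.    -0.   ] [-0. -0. -1.] [-0. -0. -1.]
[ 0.425  0.678 -0.011  1.256  0.007  1.207  0.414] [0.001 1.    0.   ] [0.001 1.    0.   ] [-0.  0. -1.] [-0.  0. -1.]
[-0.042  0.707 -0.028  1.485  0.022  0.951 -0.076] [ 0.  1. -0.] [ 0.  1. -0.] [-0.001 -0.    -1.   ] [-0.001 -0.    -1.   ]
```

```bash
cat >> kin.py <<'E'
def calib(D):
    f=lambda u:np.concatenate([err(q,np.r_[u,np.zeros(7)],p,Ro.from_rotvec(w).as_matrix()) for q,p,w in D]+[.0005*(u-V0[:10])])
    z=least_squares(f,V0[:10]); return np.r_[z.x,np.zeros(7)],np.abs(z.fun[:6*len(D)]).max()
def ik(p,R,v,q0,marg=.05,reg=.002):
    z=least_squares(lambda q:np.r_[err(q,v,p,R),reg*(q-q0)],np.clip(q0,lo+marg+.01,hi-marg-.01),bounds=(lo+marg,hi-marg)); e=err(z.x,v,p,R); return z.x,np.linalg.norm(e)
G=np.array([.5144,.331,.1352])
S=np.load("stage.npy")
def stageR(phi):
    "tool z tipped phi deg from down toward stage +x; tool x = -stage x side"
    b=np.radians(phi); return rz(S[3])@np.column_stack([(-np.cos(b),0,-np.sin(b)),(0,1,0),(np.sin(b),0,-np.cos(b))]) if 0 else rz(S[3])@np.column_stack([(-np.cos(b),0,-np.sin(b)),np.cross((np.sin(b),0,-np.cos(b)),(-np.cos(b),0,-np.sin(b))),(np.sin(b),0,-np.cos(b))])
E
python3 - <<'E'
from kin import *
np.set_printoptions(suppress=True)
D=pickle.load(open("D.pkl","rb")); v,m=calib(D); print(v[:10].round(4),m); np.save("v.npy",v)
rng=np.random.default_rng(0)
qn=D[0][0]
print(stageR(0).round(2).tolist())
gs=S[:3]+rz(S[3])@np.array([-.085,0,.006])
for name,mk,g in (("rack",lambda b:rackR(b),G),("stage",lambda b:stageR(70-b),gs)):
  for b in (70,60,50,40,30,20,10,0):
   for flip in (0,1):
    R=mk(b)@(rz(np.pi) if flip else np.eye(3)); p=g+R[:,2]*.019; sol=[]
    for k in range(24):
        q0=qn if k==0 else rng.uniform(lo+.1,hi-.1); q,e=ik(p,R,v,q0,reg=1e-4)
        if e<1e-3: sol.append(q)
    if sol:
        sol.sort(key=lambda q:np.linalg.norm((q-qn)*[1,1,1,1,1,1,.5])); print(name,b,flip,len(sol),sol[0].round(2).tolist())
    else: print(name,b,flip,0)
E
```

```text
[ 0.3259 -0.001  -0.0131  0.5183  0.0005 -0.0131  0.2903 -0.0022 -0.0057
  0.3199] 0.00016789832833880025
[[-0.08, 1.0, 0.0], [1.0, 0.08, 0.0], [0.0, 0.0, -1.0]]
rack 70 0 0
rack 70 1 0
rack 60 0 0
rack 60 1 0
rack 50 0 12 [-0.31, 1.04, -0.62, 2.33, 2.68, 1.16, 2.11]
rack 50 1 13 [-0.28, 1.06, -0.69, 2.34, 2.65, 1.19, -0.96]
rack 40 0 7 [-0.28, 0.95, -0.65, 2.2, 2.45, 0.83, 2.31]
rack 40 1 14 [-0.23, 0.98, -0.77, 2.2, 2.38, 0.89, -0.72]
rack 30 0 13 [-0.36, 0.86, -0.48, 2.05, 2.15, 0.47, 2.56]
rack 30 1 10 [-0.3, 0.89, -0.6, 2.05, 2.07, 0.55, -0.47]
rack 20 0 16 [-0.7, 0.83, 0.1, 1.86, -0.35, 0.11, -1.34]
rack 20 1 14 [-0.65, 0.83, 0.02, 1.87, 0.22, 0.1, 1.25]
rack 10 0 17 [-0.73, 0.87, 0.18, 1.67, -0.28, 0.46, -1.41]
rack 10 1 19 [-0.63, 0.85, -0.01, 1.68, 0.05, 0.44, 1.43]
rack 0 0 12 [-0.7, 0.92, 0.15, 1.46, -0.17, 0.77, -1.51]
rack 0 1 16 [-0.63, 0.91, 0.02, 1.47, -0.02, 0.77, 1.5]
stage 70 0 20 [0.17, 0.93, 0.06, 1.84, -0.12, 0.38, 0.4]
stage 70 1 15 [0.11, 0.94, 0.16, 1.83, -0.34, 0.4, -2.54]
stage 60 0 16 [0.05, 0.93, 0.1, 1.9, 0.33, 0.29, -0.13]
stage 60 1 15 [-0.08, 0.97, 0.35, 1.89, -0.39, 0.3, -2.57]
stage 50 0 13 [-0.19, 0.99, 0.36, 1.94, 0.21, 0.22, -0.12]
stage 50 1 16 [-0.31, 1.06, 0.61, 1.92, -0.7, 0.28, -2.37]
stage 40 0 19 [-0.4, 1.11, 0.6, 1.95, -0.05, 0.18, 0.02]
stage 40 1 19 [-0.43, 1.13, 0.67, 1.94, -0.39, 0.2, -2.78]
stage 30 0 17 [-0.54, 1.22, 0.73, 1.95, 0.07, 0.18, -0.19]
stage 30 1 22 [-0.58, 1.27, 0.84, 1.94, -0.5, 0.21, -2.78]
stage 20 0 13 [-0.65, 1.34, 0.81, 1.93, 0.26, 0.23, -0.49]
stage 20 1 17 [-0.71, 1.44, 1.01, 1.91, -0.63, 0.28, -2.77]
stage 10 0 17 [-0.75, 1.49, 0.91, 1.89, 0.19, 0.3, -0.52]
stage 10 1 18 [-0.81, 1.64, 1.17, 1.87, -0.72, 0.39, -2.78]
stage 0 0 18 [-0.78, 1.57, 0.87, 1.84, 0.48, 0.45, -0.87]
stage 0 1 22 [-0.6, 1.39, 0.47, 1.84, 1.05, 0.77, 1.75]
```

Run:
```python
from kin import *
np.set_printoptions(suppress=True); v=np.load("v.npy")
R=rackR(10); p=G+R[:,2]*.019; print("grasp",p.round(4)); rows(p-R[:,2]*.10,R)
# chain feasibility
a=Ro.from_euler("z",30.6,degrees=True).as_matrix()@[.342,0,.94]
gs=S[:3]+rz(S[3])@np.array([-.085,0,.006]); Rs=stageR(60); ps=gs+Rs[:,2]*.019
W=[(p-R[:,2]*.1,R),(p,R),(p+a*.08,R),((.45,.18,.36),rackR(10,60)),((.47,0.02,.33),stageR(35)),(ps+[0,.0,.12],Rs),(ps+[0,0,.04],Rs),(ps,Rs)]
q=r.read_state()["q"]; prev=(r.read_state()["tool_pos"],Ro.from_rotvec(r.read_state()["orientation"]).as_matrix())
for P,Q in W:
    for t in np.linspace(.1,1,10):
        Rt=prev[1]@Ro.from_rotvec(t*Ro.from_matrix(prev[1].T@Q).as_rotvec()).as_matrix(); pt=(1-t)*np.array(prev[0])+t*np.array(P); q,e=ik(pt,Rt,v,q,reg=.01)
        if e>.004: print("  e",round(t,1),e.round(4))
    prev=(P,Q); print(np.round(P,3),q.round(2),e.round(4))
```

```text
grasp [0.5172 0.3327 0.1165]
rows needed 3.98 full [0.322, -0.337, 0.373] [-0.0052, -0.0254, 0.0511]
off [[0.08, -0.084, 0.093], [0.161, -0.169, 0.187], [0.241, -0.253, 0.28], [0.322, -0.337, 0.373]]
rot [[-0.0013, -0.0063, 0.0128], [-0.0026, -0.0127, 0.0256], [-0.0039, -0.019, 0.0383], [-0.0052, -0.0254, 0.0511]]
[0.502 0.324 0.215] [-0.79  0.71  0.3   1.63 -0.31  0.67 -1.39] 0.0
[0.517 0.333 0.116] [-0.75  0.87  0.22  1.67 -0.36  0.47 -1.35] 0.0
[0.541 0.347 0.192] [-0.77  0.81  0.29  1.49 -0.31  0.71 -1.4 ] 0.0
[0.45 0.18 0.36] [-0.46  0.37  0.13  1.69 -0.19  0.96 -0.77] 0.0001
[0.47 0.02 0.33] [-0.62  0.56  0.24  1.7   0.49  1.16 -0.58] 0.0
[ 0.506 -0.152  0.178] [-0.58  1.06  0.54  1.94  0.98  0.7  -1.09] 0.0001
[ 0.506 -0.152  0.098] [-0.59  1.23  0.54  1.92  1.01  0.6  -1.24] 0.0
[ 0.506 -0.152  0.058] [-0.59  1.32  0.54  1.9   1.02  0.56 -1.3 ] 0.0
```

Emit:
{"api": "move_arm", "payload": {
  "offset": [
    [0.08,-0.084,0.06],
    [0.161,-0.169,0.14],
    [0.241,-0.253,0.25],
    [0.322,-0.337,0.373],
    [0.322,-0.337,0.373]
  ],
  "rot": [
    [-0.001,-0.006,0.013],
    [-0.003,-0.013,0.026],
    [-0.004,-0.019,0.038],
    [-0.005,-0.025,0.051],
    [-0.005,-0.025,0.051]
  ]
}}

```text
time_s: 5.75
tool_pos: [0.4999, 0.3271, 0.2095]
orientation: [-2.973, -0.827, -0.248]
force: [0.9, -0.3, -0.3]
opening: 0.0424
grip_force: 0.0
```

Run:
```python
from kin import *
st=r.read_state(); print(st["q"].round(2),st["tool_pos"])
w=snapshot("wrist"); cv2.imwrite("pics/w5.png",w)
C=cam("wrist",st); m=blob(mask(w,[100,120,40],[125,255,255]),proj(C,G)[0]) if 0 else mask(w,[100,120,40],[125,255,255])
n,l,s,c=cv2.connectedComponentsWithStats(m); print([(s[i].tolist(),c[i].round(1).tolist()) for i in range(1,n) if s[i][4]>40], proj(C,G))
R=rackR(10); p=G+R[:,2]*.019; rows(p,R,step=.03)
```

```text
[-0.79  0.72  0.29  1.63 -0.3   0.67 -1.39] [0.49985186 0.32712256 0.20949056]
[([0, 0, 32, 63, 1045], [10.2, 21.2]), ([315, 216, 28, 53, 1250], [328.1, 240.4])] [[326.90570481 245.88281164]]
rows needed 3.23 full [0.007, 0.005, 0.323] [-0.0003, 0.0018, 0.0022]
off [[0.002, 0.001, 0.081], [0.004, 0.002, 0.161], [0.005, 0.003, 0.242], [0.007, 0.005, 0.323]]
rot [[-0.0001, 0.0005, 0.0006], [-0.0001, 0.0009, 0.0011], [-0.0002, 0.0014, 0.0017], [-0.0003, 0.0018, 0.0022]]
```

Emit:
{"api": "move_arm", "payload": {
  "offset": [
    [0.0,0,0.1],
    [0,0,0.2],
    [0,0,0.28],
    [0,0,0.33],
    [0,0,0.33]
  ],
  "rot": [
    [0,0,0],
    [0,0,0],
    [0,0,0],
    [0,0,0],
    [0,0,0]
  ]
}}

```text
time_s: 6.3
tool_pos: [0.517, 0.3296, 0.1156]
orientation: [-2.976, -0.818, -0.255]
force: [0.2, 0.8, 0.6]
opening: 0.0428
grip_force: 0.0
```

Emit:
{"api": "move_arm", "payload": {
  "offset": [
    [0,0,0],
    [0,0,0],
    [0,0,0],
    [0,0,0],
    [0,0,0]
  ],
  "rot": [
    [0,0,0],
    [0,0,0],
    [0,0,0],
    [0,0,0],
    [0,0,0]
  ],
  "fingers": -1
}}

```text
time_s: 6.8
tool_pos: [0.5177, 0.3303, 0.1174]
orientation: [-2.975, -0.818, -0.259]
force: [-2.5, 1.4, 9.8]
opening: 0.0132
grip_force: 60.6
```

Run:
```python
from kin import *
st=r.read_state(); print(st["q"].round(2),st["tool_pos"],st["force"],st["opening"],st["grip_force"], Ro.from_rotvec(st["orientation"]).as_matrix().round(3).tolist())
R=Ro.from_rotvec(st["orientation"]).as_matrix()
a=Ro.from_euler("z",30.6,degrees=True).as_matrix()@[.342,0,.94]; print((R.T@a).round(3), (R.T@a*.07/.3).round(3))
```

```text
[-0.74  0.86  0.22  1.67 -0.35  0.46 -1.34] [0.51771637 0.3303211  0.1174274 ] [-2.53974926  1.39059336  9.79076706] 0.013241355812855151 60.55372595787048 [[0.847, 0.511, 0.149], [0.503, -0.86, 0.088], [0.173, 0.0, -0.985]]
[ 0.499  0.001 -0.867] [ 0.117  0.    -0.202]
```

Emit:
{"api": "move_arm", "payload": {
  "offset": [
    [0.03,0,-0.05],
    [0.06,0,-0.1],
    [0.09,0,-0.156],
    [0.12,0,-0.208],
    [0.14,0,-0.243]
  ],
  "rot": [
    [0,0,0],
    [0,0,0],
    [0,0,0],
    [0,0,0],
    [0,0,0]
  ]
}}

```text
time_s: 7.3
tool_pos: [0.5428, 0.3448, 0.197]
orientation: [-2.976, -0.818, -0.259]
force: [0.1, 0.6, -1.2]
opening: 0.0129
grip_force: 59.3
```

Run:
```python
from kin import *
st=r.read_state(); print(st["q"].round(2),st["tool_pos"],st["force"],st["opening"],st["grip_force"])
rows(st["tool_pos"]+[-.03,-.02,.15],Ro.from_rotvec(st["orientation"]).as_matrix())
```

```text
[-0.77  0.8   0.29  1.49 -0.31  0.73 -1.4 ] [0.54276538 0.34483374 0.19698316] [ 0.11482657  0.64861332 -1.22097603] 0.012911884666621121 59.31845784187317
rows needed 3.43 full [-0.032, 0.007, -0.513] [0.0, 0.0, 0.0]
off [[-0.008, 0.002, -0.128], [-0.016, 0.003, -0.257], [-0.024, 0.005, -0.385], [-0.032, 0.007, -0.513]]
rot [[0.0, 0.0, 0.0], [0.0, 0.0, 0.0], [0.0, 0.0, 0.0], [0.0, 0.0, 0.0]]
```

Emit:
{"api": "move_arm", "payload": {
  "offset": [
    [-0.008,0,-0.13],
    [-0.016,0,-0.26],
    [-0.024,0,-0.39],
    [-0.032,0,-0.51],
    [-0.032,0,-0.51]
  ],
  "rot": [
    [0,0,0],
    [0,0,0],
    [0,0,0],
    [0,0,0],
    [0,0,0]
  ]
}}

```text
time_s: 7.8
tool_pos: [0.512, 0.3263, 0.3493]
orientation: [-2.973, -0.816, -0.267]
force: [0.1, 0.4, -2.0]
opening: 0.0131
grip_force: 59.4
```

Run:
```python
from kin import *
st=r.read_state(); print(st["q"].round(2),st["tool_pos"],st["force"])
w=snapshot("side"); s=snapshot("scene"); cv2.imwrite("pics/s6.png",np.hstack([w[80:400,180:500],s[130:330,300:500].repeat(1,0).copy() if 0 else cv2.resize(s[150:300,330:480],(320,320))]))
rows((.45,.18,.36),rackR(10,60));
```

```text
[-0.81  0.59  0.37  1.36 -0.24  1.05 -1.46] [0.51204863 0.32634078 0.3493491 ] [ 0.10152599  0.35360522 -2.04188941]
rows needed 3.66 full [-0.411, 0.315, -0.123] [0.0283, 0.0005, -0.1601]
off [[-0.103, 0.079, -0.031], [-0.205, 0.158, -0.061], [-0.308, 0.236, -0.092], [-0.411, 0.315, -0.123]]
rot [[0.0071, 0.0001, -0.04], [0.0142, 0.0002, -0.0801], [0.0213, 0.0003, -0.1201], [0.0283, 0.0005, -0.1601]]
```

View pics/s6.png

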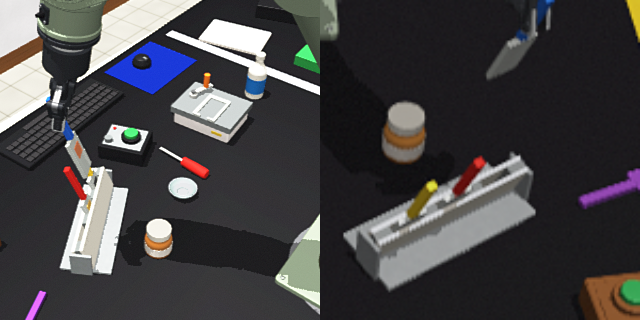

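The blue carrier hangs from the gripper, with its copper specimen side towards the robot. Red and yellow are still in the rack.

Emit:
{"api": "move_arm", "payload": {
  "offset": [
    [-0.103,0.079,-0.031],
    [-0.205,0.158,-0.061],
    [-0.308,0.236,-0.092],
    [-0.411,0.315,-0.12]
  ],
  "rot": [
    [0.007,0,-0.04],
    [0.014,0,-0.08],
    [0.021,0,-0.12],
    [0.028,0,-0.16]
  ]
}}

```text
time_s: 8.3
tool_pos: [0.449, 0.1787, 0.3581]
orientation: [-2.636, -1.53, -0.225]
force: [0.9, -0.7, -0.9]
opening: 0.0132
grip_force: 59.3
```

Run:
```python
from kin import *
st=r.read_state(); print(st["q"].round(2),st["tool_pos"],st["force"])
rows((.47,.02,.33),stageR(35));
```

```text
[-0.49  0.37  0.17  1.7  -0.21  0.96 -0.74] [0.44896337 0.1787181  0.35807597] [ 0.90046357 -0.69731261 -0.85604367]
rows needed 6.98 full [-0.434, 0.323, 0.02] [-0.0426, -0.2412, -0.1902]
off [[-0.062, 0.046, 0.003], [-0.124, 0.092, 0.006], [-0.186, 0.139, 0.009], [-0.248, 0.185, 0.011], [-0.31, 0.231, 0.014], [-0.372, 0.277, 0.017], [-0.434, 0.323, 0.02]]
rot [[-0.0061, -0.0345, -0.0272], [-0.0122, -0.0689, -0.0543], [-0.0183, -0.1034, -0.0815], [-0.0243, -0.1378, -0.1087], [-0.0304, -0.1723, -0.1359], [-0.0365, -0.2067, -0.163], [-0.0426, -0.2412, -0.1902]]
```

Emit:
{"api": "move_arm", "payload": {
  "offset": [
    [-0.062,0.046,0.003],
    [-0.124,0.092,0.006],
    [-0.186,0.139,0.009],
    [-0.248,0.185,0.011],
    [-0.31,0.231,0.014]
  ],
  "rot": [
    [-0.006,-0.034,-0.027],
    [-0.012,-0.069,-0.054],
    [-0.018,-0.103,-0.081],
    [-0.024,-0.138,-0.109],
    [-0.03,-0.172,-0.136]
  ]
}}

```text
time_s: 8.8
tool_pos: [0.4648, 0.0659, 0.3381]
orientation: [2.091, 1.892, -0.37]
force: [-0.2, -0.7, -1.2]
opening: 0.013
grip_force: 59.3
```

Run:
```python
from kin import *
st=r.read_state(); print(st["q"].round(2),st["tool_pos"],st["force"])
gs=S[:3]+rz(S[3])@np.array([-.085,0,.006]); Rs=stageR(60); ps=gs+Rs[:,2]*.019
rows(ps+rz(S[3])@[-.06,0,.14],Rs)
```

```text
[-0.59  0.51  0.25  1.62  0.27  1.18 -0.58] [0.46480408 0.06588573 0.33806623] [-0.16150113 -0.73780267 -1.2341256 ]
rows needed 4.82 full [-0.293, 0.148, 0.634] [-0.0249, -0.2065, -0.0511]
off [[-0.059, 0.03, 0.127], [-0.117, 0.059, 0.254], [-0.176, 0.089, 0.381], [-0.234, 0.118, 0.507], [-0.293, 0.148, 0.634]]
rot [[-0.005, -0.0413, -0.0102], [-0.01, -0.0826, -0.0204], [-0.015, -0.1239, -0.0306], [-0.02, -0.1652, -0.0409], [-0.0249, -0.2065, -0.0511]]
```

Emit:
{"api": "move_arm", "payload": {
  "offset": [
    [-0.059,0.03,0.127],
    [-0.117,0.059,0.254],
    [-0.176,0.089,0.381],
    [-0.234,0.118,0.507],
    [-0.293,0.148,0.634]
  ],
  "rot": [
    [-0.005,-0.041,-0.01],
    [-0.01,-0.083,-0.02],
    [-0.015,-0.124,-0.031],
    [-0.02,-0.165,-0.041],
    [-0.025,-0.206,-0.051]
  ]
}}

```text
time_s: 9.3
tool_pos: [0.5009, -0.0906, 0.1973]
orientation: [1.516, 1.636, -0.868]
force: [2.1, -0.3, -2.5]
opening: 0.0134
grip_force: 59.4
```

Emit:
{"api": "move_arm", "payload": {
  "offset": [
    [0,0,0],
    [0,0,0]
  ],
  "rot": [
    [0,0,0],
    [0,0,0]
  ]
}}

```text
time_s: 9.5
tool_pos: [0.5004, -0.09, 0.198]
orientation: [1.521, 1.636, -0.868]
force: [0.0, -0.2, 0.4]
opening: 0.013
grip_force: 59.3
```

Run:
```python
from kin import *
from fit import *
st=r.read_state(); print(st["q"].round(2),st["tool_pos"],st["force"])
ims={"scene":snapshot("scene"),"side":snapshot("side")}
pickle.dump((st,ims),open("hold.pkl","wb"))
T=Ro.from_rotvec(st["orientation"]).as_matrix(); print("vs want deg",np.degrees(Ro.from_matrix(T.T@stageR(60)).as_rotvec()).round(2))
# expected carrier pose from grasp
Rt=Ro.from_rotvec([-2.975,-.818,-.259]).as_matrix(); pt=np.array([.5177,.3303,.1174])
Rc=np.column_stack([(-.287,-.159,-.944),np.cross((-.815,-.478,.328),(-.287,-.159,-.944)),(-.815,-.478,.328)]); gc=G
Rrel=Rt.T@Rc; prel=Rt.T@(gc-Rc@[-.085,0,.006]-pt)
Rn=T@Rrel; pn=st["tool_pos"]+T@prel; print("carrier axes",Rn.round(3).tolist(),pn.round(4))
print("stage-frame rpy",Ro.from_matrix(rz(S[3]).T@Rn).as_euler("xyz",degrees=True).round(2),(rz(S[3]).T@(pn-S[:3])).round(4))
np.savez("rel.npz",R=Rrel,p=prel)
B=box((-.13,.04),(-.022,.022),(0,.012))
for n in ims:
    im=ims[n]; C=cam(n); 
    for bx,col in ((box((-.04,.04),(-.022,.022),(0,.008)),(0,0,255)),(HB,(0,255,255))):
        h=outline(C,bx@Rn.T+pn); cv2.polylines(im,[np.round(h*8).astype(np.int32)],True,col,1,shift=3)
c1=proj(cam("scene"),pn)[0].astype(int); c2=proj(cam("side"),pn)[0].astype(int); print(c1,c2)
f=lambda im,c:cv2.resize(im[c[1]-65:c[1]+65,c[0]-65:c[0]+65],(400,400),interpolation=cv2.INTER_CUBIC)
cv2.imwrite("pics/hold.png",np.hstack([f(ims["scene"],c1),f(ims["side"],c2)]))
```

```text
[-0.69  1.    0.53  1.89  0.81  0.81 -0.95] [ 0.50040835 -0.08997588  0.19802025] [ 0.03818979 -0.17743946  0.35453363]
vs want deg [-0.22 -0.5  -0.19]
carrier axes [[0.063, 0.998, -0.005], [-0.997, 0.063, -0.025], [-0.024, 0.006, 1.0]] [ 0.5023 -0.159   0.1985]
stage-frame rpy [ 0.36  1.41 -0.9 ] [-0.0617 -0.0044  0.1369]
[240 205] [386 157]
```

View pics/hold.png

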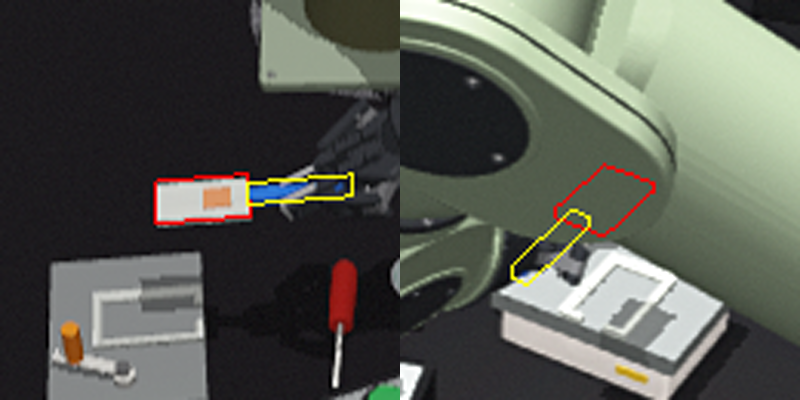

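The scene crop (left) shows the plate level with its copper side up, just beyond the stage, and the predicted outline matches it. The side view is blocked by the arm. I'll refine the in-hand pose from the wrist camera.

Run:
```python
from kin import *
from fit import *
st=r.read_state(); w=snapshot("wrist"); cv2.imwrite("pics/hold_w.png",w); C=cam("wrist",st); pickle.dump((st,w),open("holdw.pkl","wb"))
T=Ro.from_rotvec(st["orientation"]).as_matrix(); z=np.load("rel.npz"); Rr,pr=z["R"],z["p"]
print("Rrel",Rr.round(3).tolist(),pr.round(4))
# constrain: y_c = +-tool y, centred
y=np.array([0,np.sign(Rr[1,1]),0]); x=Rr[:,0]*[1,0,1]; x/=np.linalg.norm(x); R2=np.column_stack([x,y,np.cross(x,y)]); p2=pr*[1,0,1]
np.savez("rel2.npz",R=R2,p=p2)
Rn=T@R2; pn=st["tool_pos"]+T@p2
for P in (HB,box((-.04,.04),(-.022,.022),(0,.008))): print(proj(C,P@Rn.T+pn).round(0).tolist())
n,l,s,c=cv2.connectedComponentsWithStats(mask(w,[100,120,30],[125,255,255])); print([(s[i].tolist(),c[i].round(1).tolist()) for i in range(1,n) if s[i][4]>40])
```

```text
Rrel [[-0.486, -0.01, -0.874], [-0.011, 0.999, -0.006], [0.873, 0.007, -0.486]] [-0.0354 -0.0032  0.0592]
[[290.0, 297.0], [289.0, 348.0], [347.0, 297.0], [348.0, 348.0], [305.0, 314.0], [305.0, 340.0], [334.0, 314.0], [335.0, 340.0]]
[[273.0, 314.0], [273.0, 331.0], [366.0, 314.0], [366.0, 331.0], [287.0, 319.0], [287.0, 331.0], [352.0, 319.0], [353.0, 331.0]]
[([445, 109, 195, 95, 10884], [551.0, 155.9]), ([271, 191, 43, 37, 1319], [292.4, 206.9]), ([293, 294, 57, 51, 2631], [321.1, 319.3]), ([155, 391, 29, 22, 401], [170.7, 402.9])]
```

View pics/hold_w.png

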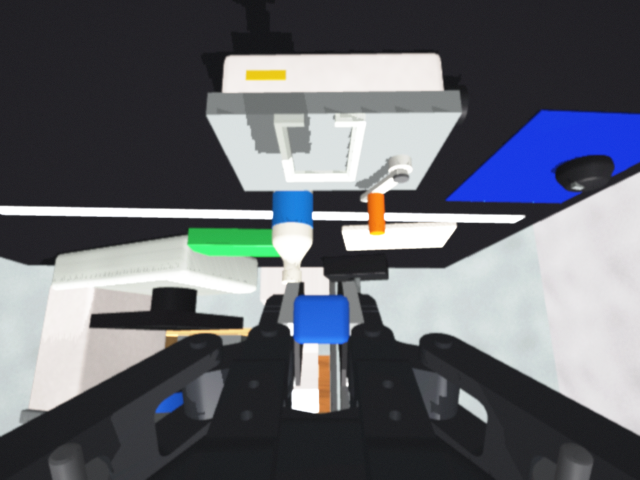

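The wrist view, with the world inverted, shows the handle end at (321,319). That is within 3 px of prediction, about 0.7 mm. The stage is visible at (335,140), so I can check its pose again from here.

Run:
```python
from kin import *
from sfit import *
S=np.load("stage.npy")
st,w=pickle.load(open("holdw.pkl","rb")); C=cam("wrist",st)
v,m,n=fitstage(S.copy(),[(C,gray(w))],((10,1),(6,1),(4,1))); print("stage now",v.round(4),"was",S.round(4),m.round(2),n)
z=np.load("rel2.npz"); Rr,pr=z["R"],z["p"]
print("tool pitch phi of carrier-level:",Rr.round(3).tolist(),np.degrees(np.arctan2(Rr[2,0],-Rr[2,2])).round(2))
# tool goal: carrier frame = pocket + dz
Rg=rz(S[3])@Rr.T
for dz in (.05,.012,.0):
    pg=S[:3]*[1,1,0]+[0,0,.060+dz]-Rg@pr; print(dz,pg.round(4)); 
pg=S[:3]*[1,1,0]+[0,0,.061+.045]-Rg@pr; rows(pg,Rg); np.savez("goal.npz",R=Rg,p=S[:3]*[1,1,0]+[0,0,.060]-Rg@pr)
```

```text
stage now [ 0.5115 -0.2187  0.0607 -1.4939] was [ 0.5115 -0.2202  0.0616 -1.4923] 0.48 243
tool pitch phi of carrier-level: [[-0.486, 0.0, -0.874], [-0.0, 1.0, 0.0], [0.874, 0.0, -0.486]] 60.9
0.05 [ 0.5061 -0.1514  0.1078]
0.012 [ 0.5061 -0.1514  0.0698]
0.0 [ 0.5061 -0.1514  0.0578]
rows needed 2.56 full [0.171, -0.002, 0.343] [-0.0002, -0.0091, -0.003]
off [[0.057, -0.001, 0.114], [0.114, -0.001, 0.229], [0.171, -0.002, 0.343]]
rot [[-0.0001, -0.003, -0.001], [-0.0001, -0.0061, -0.002], [-0.0002, -0.0091, -0.003]]
```

Emit:
{"api": "move_arm", "payload": {
  "offset": [
    [0.057,0,0.114],
    [0.114,0,0.229],
    [0.17,-0.002,0.34],
    [0.17,-0.002,0.34],
    [0.17,-0.002,0.34]
  ],
  "rot": [
    [0,-0.003,-0.001],
    [0,-0.006,-0.002],
    [0,-0.009,-0.003],
    [0,-0.009,-0.003],
    [0,-0.009,-0.003]
  ]
}}

```text
time_s: 10.15
tool_pos: [0.5058, -0.1514, 0.1045]
orientation: [1.499, 1.622, -0.885]
force: [0.6, 0.2, -0.0]
opening: 0.0133
grip_force: 59.4
```

Run:
```python
from kin import *
from fit import *
st=r.read_state(); z=np.load("rel2.npz"); T=Ro.from_rotvec(st["orientation"]).as_matrix(); pn=st["tool_pos"]+T@z["p"]; Rn=T@z["R"]
Sf=S.copy(); Sf[:3]=[.5115,-.2195,.060]
print(st["q"].round(2),st["force"].round(1),"carrier in stage",(rz(S[3]).T@(pn-Sf[:3])).round(4),Ro.from_matrix(rz(S[3]).T@Rn).as_euler("xyz",degrees=True).round(2))
# scene check of plate: bright/copper specimen centroid vs predicted
im=snapshot("scene"); C=cam("scene"); s=proj(C,(Rn@[-.012,0,.008]+pn))[0]; m=mask(im,[5,60,120],[18,180,255])
n,l,ss,c=cv2.connectedComponentsWithStats(m); print(s.round(1),[(ss[i][4],c[i].round(1).tolist()) for i in range(1,n) if ss[i][4]>15 and np.linalg.norm(c[i]-s)<25])
d=st["tool_pos"]; print((T.T@(rz(S[3])@np.array([0,0,-1.]))*.01/.3).round(4), "per 10mm down; stage x per mm",(T.T@rz(S[3])@[.001,0,0]/.3).round(4))
```

```text
[-0.62  1.23  0.61  1.93  0.96  0.56 -1.17] [ 0.6  0.2 -0. ] carrier in stage [ 0.0006 -0.0003  0.0468] [-0.11 -0.1  -0.02]
[224.8 229. ] [(np.int32(56), [225.1, 229.4])]
[0.0292 0.0001 0.0162] per 10mm down; stage x per mm [-0.0016  0.      0.0029]
```

Emit:
{"api": "move_arm", "payload": {
  "offset": [
    [0.032,0,0.017],
    [0.064,0,0.035],
    [0.09,0,0.05],
    [0.105,0,0.058],
    [0.105,0,0.058]
  ],
  "rot": [
    [0,0,0],
    [0,0,0],
    [0,0,0],
    [0,0,0],
    [0,0,0]
  ]
}}

```text
time_s: 10.7
tool_pos: [0.5049, -0.1518, 0.0665]
orientation: [1.496, 1.624, -0.889]
force: [-0.0, 0.1, -0.8]
opening: 0.0131
grip_force: 59.4
```

```bash
cat > chk.py <<'E'
from kin import *
st=r.read_state(); z=np.load("rel2.npz"); T=Ro.from_rotvec(st["orientation"]).as_matrix(); pn=st["tool_pos"]+T@z["p"]; Rn=T@z["R"]
print(st["time_s"],st["q"].round(2),st["force"].round(1),st["ft_torque"].round(2),"carrier in stage",(rz(S[3]).T@(pn-[.5115,-.2195,.06])).round(4),Ro.from_matrix(rz(S[3]).T@Rn).as_euler("xyz",degrees=True).round(2))
E
python3 chk.py
```

```text
10.7 [-0.62  1.32  0.61  1.91  0.96  0.52 -1.22] [-0.   0.1 -0.8] [1.13 0.14 0.  ] carrier in stage [ 0.0009 -0.0012  0.0089] [-0.31 -0.2   0.02]
```

Emit:
{"api": "move_arm", "payload": {
  "offset": [
    [0.006,0.003,0.003],
    [0.012,0.003,0.006],
    [0.018,0.003,0.009],
    [0.022,0.003,0.011],
    [0.025,0.003,0.013]
  ],
  "rot": [
    [0,0,0],
    [0,0,0],
    [0,0,0],
    [0,0,0],
    [0,0,0]
  ]
}}

```text
time_s: 11.2
tool_pos: [0.5059, -0.1515, 0.0586]
orientation: [1.496, 1.623, -0.888]
force: [0.1, -0.5, -1.1]
opening: 0.0134
grip_force: 59.4
```

```bash
python3 chk.py
```

```text
11.2 [-0.62  1.33  0.61  1.91  0.96  0.52 -1.23] [ 0.1 -0.5 -1.1] [ 1.18  0.11 -0.05] carrier in stage [ 0.0007 -0.0002  0.001 ] [-0.26 -0.18  0.01]
```

Emit:
{"api": "move_arm", "payload": {
  "offset": [
    [0.003,0,0.0016],
    [0.006,0,0.003],
    [0.008,0,0.0045],
    [0.008,0,0.0045]
  ],
  "rot": [
    [0,0,0],
    [0,0,0],
    [0,0,0],
    [0,0,0]
  ]
}}

```text
time_s: 11.6
tool_pos: [0.506, -0.1517, 0.0564]
orientation: [1.496, 1.622, -0.888]
force: [-0.1, 2.3, 5.2]
opening: 0.0132
grip_force: 60.4
```

```bash
python3 chk.py
```

```text
11.6 [-0.62  1.34  0.61  1.9   0.96  0.52 -1.23] [-0.1  2.3  5.2] [ 0.26  0.08 -0.1 ] carrier in stage [ 0.0009 -0.0002 -0.0011] [-0.24 -0.25 -0.  ]
```

Emit:
{"api": "move_arm", "payload": {
  "offset": [
    [0,0,0],
    [0,0,0],
    [0,0,0]
  ],
  "rot": [
    [0,0,0],
    [0,0,0],
    [0,0,0]
  ],
  "fingers": 0.0
}}

```text
time_s: 11.9
tool_pos: [0.5059, -0.1515, 0.0559]
orientation: [1.497, 1.623, -0.888]
force: [0.8, -0.8, -0.2]
opening: 0.0424
grip_force: 0.0
```

Emit:
{"api": "move_arm", "payload": {
  "offset": [
    [0,0,-0.08],
    [0,0,-0.2],
    [0,0,-0.33],
    [0,0,-0.48],
    [0,0,-0.6]
  ],
  "rot": [
    [0,0,0],
    [0,0,0],
    [0,0,0],
    [0,0,0],
    [0,0,0]
  ]
}}

```text
time_s: 12.4
tool_pos: [0.4936, 0.0076, 0.1439]
orientation: [1.497, 1.624, -0.887]
force: [0.3, -0.4, 0.3]
opening: 0.0429
grip_force: 0.0
```

Run:
```python
from kin import *
from fit import *
st=r.read_state(); print(st["q"].round(2),st["tool_pos"],st["opening"],st["force"])
P=np.array([.5115,-.2195,.06]); R=rz(S[3])
for n,lo_,hi_ in (("scene",[5,60,120],[18,180,255]),("side",[5,60,120],[18,180,255])):
    im=snapshot(n); C=cam(n); s=proj(C,R@[-.012,0,.008]+P)[0]
    k,l,ss,c=cv2.connectedComponentsWithStats(mask(im,lo_,hi_)); print(n,s.round(1),[(int(ss[i][4]),c[i].round(1).tolist()) for i in range(1,k) if ss[i][4]>15 and np.linalg.norm(c[i]-s)<25])
    hb=proj(C,R@[-.085,0,.006]+P)[0]; k,l,ss,c=cv2.connectedComponentsWithStats(mask(im,[100,120,40],[125,255,255])); print("handle",hb.round(1),[(int(ss[i][4]),c[i].round(1).tolist()) for i in range(1,k) if ss[i][4]>15 and np.linalg.norm(c[i]-hb)<25])
    c0=s.astype(int); cv2.imwrite(f"pics/p_{n}.png",cv2.resize(im[c0[1]-50:c0[1]+50,c0[0]-50:c0[0]+50],(400,400)))
# go to knob approach: tool down
q=1.17; k=R@np.array([.022+.045*np.sin(q),.070-.045*np.cos(q),0])+P*[1,1,0]; print("knob",k)
k0=R@np.array([.022,.025,0])+P*[1,1,0]; print("closed knob",k0)
```

```text
[-0.8   1.12  0.43  1.76  0.68  0.97 -1.01] [0.49355679 0.00764789 0.14394979] 0.04294382342227345 [ 0.2689277  -0.41953709  0.33479053]
scene [226.6 240.3] [(56, [227.0, 241.3])]
handle [252.7 238.8] [(216, [253.2, 239.5])]
side [389.7 189.5] []
handle [376.4 204.4] []
knob [ 0.56875494 -0.278627    0.        ]
closed knob [ 0.53814784 -0.23947229  0.        ]
```

Run:
```python
from kin import *
P=np.array([.5115,-.2195,.06]); R=rz(S[3])
for f in ("w3","w4"):
    st,w=pickle.load(open(f+".pkl","rb")); C=cam("wrist",st)
    k,l,ss,c=cv2.connectedComponentsWithStats(mask(w,[19,150,200],[32,255,255])); 
    for i in range(1,k):
        if ss[i][4]>40: u=onplane(C,c[i],.116); s=R.T@(u-P); print(f,ss[i],c[i].round(1),u.round(4),"q",np.arctan2(s[0]-.022,.070-s[1]).round(3),"rad",np.hypot(s[0]-.022,.07-s[1]).round(4))
az=lambda a:rackR(0,a)
rows((.52,-.06,.25),az(71.5))
```

```text
w3 [351 289  14  14 166] [357.4 295.6] [ 0.5697 -0.2787  0.116 ] q 1.191 rad 0.0447
w4 [354 209  16  17 209] [361.7 217.1] [ 0.5695 -0.2785  0.116 ] q 1.185 rad 0.0447
rows needed 8.1 full [-0.425, 0.064, 0.036] [0.068, 0.3335, 0.1171]
off [[-0.047, 0.007, 0.004], [-0.094, 0.014, 0.008], [-0.142, 0.021, 0.012], [-0.189, 0.029, 0.016], [-0.236, 0.036, 0.02], [-0.283, 0.043, 0.024], [-0.33, 0.05, 0.028], [-0.378, 0.057, 0.032], [-0.425, 0.064, 0.036]]
rot [[0.0076, 0.0371, 0.013], [0.0151, 0.0741, 0.026], [0.0227, 0.1112, 0.039], [0.0302, 0.1482, 0.052], [0.0378, 0.1853, 0.065], [0.0453, 0.2223, 0.078], [0.0529, 0.2594, 0.091], [0.0604, 0.2964, 0.104], [0.068, 0.3335, 0.1171]]
```

Emit:
{"api": "move_arm", "payload": {
  "offset": [
    [-0.09,0.007,0.0],
    [-0.18,0.014,0],
    [-0.24,0.021,0.01],
    [-0.27,0.029,0.016],
    [-0.3,0.036,0.02]
  ],
  "rot": [
    [0.0076,0.037,0.013],
    [0.015,0.074,0.026],
    [0.023,0.111,0.039],
    [0.03,0.148,0.052],
    [0.038,0.185,0.065]
  ]
}}

```text
time_s: 13.0
tool_pos: [0.5091, -0.043, 0.2196]
orientation: [2.103, 1.785, -0.455]
force: [0.2, 0.2, -0.5]
opening: 0.0429
grip_force: 0.0
```

Run:
```python
from kin import *
print(r.read_state()["q"].round(2)); rows((.55,-.16,.24),rackR(0,72.5))
```

```text
[-0.37  0.71  0.22  1.74  0.42  0.87 -0.65]
rows needed 3.55 full [-0.351, 0.197, 0.115] [0.0283, 0.1487, 0.0445]
off [[-0.088, 0.049, 0.029], [-0.176, 0.098, 0.058], [-0.264, 0.147, 0.086], [-0.351, 0.197, 0.115]]
rot [[0.0071, 0.0372, 0.0111], [0.0142, 0.0744, 0.0222], [0.0212, 0.1116, 0.0334], [0.0283, 0.1487, 0.0445]]
```

Emit:
{"api": "move_arm", "payload": {
  "offset": [
    [-0.088,0.049,0.029],
    [-0.176,0.098,0.058],
    [-0.264,0.147,0.086],
    [-0.351,0.197,0.115]
  ],
  "rot": [
    [0.007,0.037,0.011],
    [0.014,0.074,0.022],
    [0.021,0.112,0.033],
    [0.028,0.149,0.0445]
  ]
}}

```text
time_s: 13.4
tool_pos: [0.5451, -0.1447, 0.2357]
orientation: [2.455, 1.852, -0.11]
force: [-0.6, 0.8, -0.3]
opening: 0.0429
grip_force: 0.0
```

Run:
```python
from kin import *
from sfit import *
S=np.load("stage.npy")
st=r.read_state(); print(st["q"].round(2)); w=snapshot("wrist"); C=cam("wrist",st); pickle.dump((st,w),open("w7.pkl","wb")); cv2.imwrite("pics/w7.png",w)
P=np.array([.5115,-.2195,.06]); R=rz(S[3])
hb=proj(C,R@np.array([-.085,0,.012])+P)[0]; sp=proj(C,R@np.array([-.012,0,.008])+P)[0]
for nm,pt,a,b,zz in (("handle",hb,[100,120,40],[125,255,255],.072),("spec",sp,[3,60,90],[18,200,255],.068)):
    k,l,ss,c=cv2.connectedComponentsWithStats(mask(w,a,b)); print(nm,pt.round(),[(ss[i].tolist(),c[i].round(1).tolist(),(R.T@(onplane(C,c[i],zz)-P)).round(4).tolist()) for i in range(1,k) if ss[i][4]>100 and np.linalg.norm(c[i]-pt)<60])
rows((.5696,-.2786,.15),rackR(0,72.5))
```

```text
[ 0.16  0.68 -0.02  1.53  0.14  0.94 -0.22]
handle [266. 200.] [([235, 143, 61, 108, 1067], [270.3, 203.9], [-0.0809, 0.0016, 0.012])]
spec [300. 275.] [([284, 261, 34, 30, 664], [300.6, 275.5], [-0.011, 0.0001, 0.008])]
rows needed 3.39 full [-0.341, 0.195, 0.324] [0.0034, 0.03, 0.0038]
off [[-0.085, 0.049, 0.081], [-0.17, 0.098, 0.162], [-0.256, 0.147, 0.243], [-0.341, 0.195, 0.324]]
rot [[0.0009, 0.0075, 0.0009], [0.0017, 0.015, 0.0019], [0.0026, 0.0225, 0.0028], [0.0034, 0.03, 0.0038]]
```

Emit:
{"api": "move_arm", "payload": {
  "offset": [
    [-0.09,0.045,0.05],
    [-0.18,0.09,0.12],
    [-0.27,0.136,0.2],
    [-0.357,0.181,0.3],
    [-0.357,0.181,0.3]
  ],
  "rot": [
    [0,0,0],
    [0,0,0],
    [0,0,0],
    [0,0,0],
    [0,0,0]
  ]
}}

```text
time_s: 13.95
tool_pos: [0.5637, -0.274, 0.1529]
orientation: [2.459, 1.847, -0.123]
force: [-0.7, -0.0, -0.0]
opening: 0.0425
grip_force: 0.0
```

Emit:
{"api": "move_arm", "payload": {
  "offset": [
    [0,0,0]
  ],
  "rot": [
    [0,0,0]
  ]
}}

```text
time_s: 14.05
tool_pos: [0.5655, -0.27, 0.1559]
orientation: [2.455, 1.851, -0.116]
force: [0.4, 0.2, -0.3]
opening: 0.0427
grip_force: 0.0
```

Run:
```python
from kin import *
st=r.read_state(); print(st["q"].round(2),st["tool_pos"]); rows((.5696,-.2786,.083),rackR(0,72.5),step=.02)
```

```text
[ 0.36  0.87 -0.04  1.4   0.17  0.87 -0.05] [ 0.56554327 -0.27000547  0.15587402]
rows needed 3.67 full [0.0, 0.019, 0.244] [0.0024, 0.0316, 0.0086]
off [[0.0, 0.005, 0.061], [0.0, 0.01, 0.122], [0.0, 0.015, 0.183], [0.0, 0.019, 0.244]]
rot [[0.0006, 0.0079, 0.0021], [0.0012, 0.0158, 0.0043], [0.0018, 0.0237, 0.0064], [0.0024, 0.0316, 0.0086]]
```

Emit:
{"api": "move_arm", "payload": {
  "offset": [
    [0.0,0.01,0.0],
    [0.0,0.019,0.07],
    [0.0,0.019,0.15],
    [0.0,0.019,0.244],
    [0.0,0.019,0.244]
  ],
  "rot": [
    [0.001,0.016,0.004],
    [0.002,0.032,0.009],
    [0.002,0.032,0.009],
    [0.002,0.032,0.009],
    [0.002,0.032,0.009]
  ]
}}

```text
time_s: 14.55
tool_pos: [0.5692, -0.2771, 0.0819]
orientation: [-2.531, -1.858, -0.001]
force: [-0.8, -0.8, 0.3]
opening: 0.0426
grip_force: 0.0
```

Run:
```python
from kin import *
st=r.read_state(); print(st["q"].round(2),st["tool_pos"],st["force"].round(1),Ro.from_rotvec(st["orientation"]).as_matrix().round(3).tolist())
```

```text
[ 0.45  0.98 -0.1   1.4   0.11  0.77  0.01] [ 0.56916883 -0.27706382  0.08189414] [-0.8 -0.8  0.3] [[0.3, 0.954, -0.0], [0.954, -0.3, 0.002], [0.002, -0.001, -1.0]]
```

Emit:
{"api": "move_arm", "payload": {
  "offset": [
    [0,0,0],
    [0,0,0],
    [0,0,0],
    [0,0,0]
  ],
  "rot": [
    [0,0,0],
    [0,0,0],
    [0,0,0],
    [0,0,0]
  ],
  "fingers": -1
}}

```text
time_s: 14.95
tool_pos: [0.5713, -0.2779, 0.086]
orientation: [2.53, 1.857, 0.007]
force: [-0.4, 1.1, 8.1]
opening: 0.0144
grip_force: 58.4
```

```bash
cat > arc.py <<'E'
from kin import *
import sys
st=r.read_state(); T=Ro.from_rotvec(st["orientation"]).as_matrix(); p=st["tool_pos"]
P=np.array([.5115,-.2195,0]); R=rz(S[3]); c=R@np.array([.022,.070,0])+P
s=R.T@(p-P); q=np.arctan2(s[0]-.022,.070-s[1]); print(st["force"].round(1),st["opening"],p.round(4),"q",q.round(3),"rad",np.hypot(s[0]-.022,.07-s[1]).round(4))
d=float(sys.argv[1])
o=[];w=[]
for k in range(1,6):
    a=np.radians(d*k/5); t=q-a; g=R@np.array([.022+.045*np.sin(t),.07-.045*np.cos(t),0])+P; rr=np.array([p[0],p[1],0]); g[2]=0
    o.append((T.T@(g-rr)/.3).round(3).tolist()); w.append([0,0,round(d*k/5/180,4)])
print(o,w)
E
python3 arc.py 25
```

```text
[-0.4  1.1  8.1] 0.01441469055198069 [ 0.5713 -0.2779  0.086 ] q 1.219 rad 0.0435
[[-0.005, -0.013, -0.0], [-0.003, -0.026, -0.0], [-0.001, -0.039, -0.0], [0.003, -0.051, -0.0], [0.007, -0.064, -0.0]] [[0, 0, 0.0278], [0, 0, 0.0556], [0, 0, 0.0833], [0, 0, 0.1111], [0, 0, 0.1389]]
```

Emit:
{"api": "move_arm", "payload": {
  "offset": [
    [-0.002,-0.013,-0.005],
    [-0.001,-0.026,-0.005],
    [0.001,-0.039,-0.005],
    [0.004,-0.051,-0.005],
    [0.008,-0.064,-0.005]
  ],
  "rot": [
    [0,0,0.028],
    [0,0,0.056],
    [0,0,0.083],
    [0,0,0.111],
    [0,0,0.139]
  ]
}}

```text
time_s: 15.45
tool_pos: [0.5543, -0.2686, 0.0863]
orientation: [2.876, 1.261, 0.01]
force: [11.8, 5.2, -14.8]
opening: 0.0139
grip_force: 59.7
```

```bash
python3 arc.py 25
```

```text
[ 11.8   5.2 -14.8] 0.013923173228328875 [ 0.5543 -0.2686  0.0863] q 0.771 rad 0.0434
[[-0.005, -0.013, -0.0], [-0.004, -0.026, -0.0], [-0.001, -0.039, -0.0], [0.003, -0.051, -0.0], [0.007, -0.064, -0.0]] [[0, 0, 0.0278], [0, 0, 0.0556], [0, 0, 0.0833], [0, 0, 0.1111], [0, 0, 0.1389]]
```

Emit:
{"api": "move_arm", "payload": {
  "offset": [
    [0.003,-0.013,0.003],
    [0.004,-0.026,0.003],
    [0.006,-0.039,0.003],
    [0.009,-0.051,0.003],
    [0.013,-0.064,0.003]
  ],
  "rot": [
    [0,0,0.028],
    [0,0,0.056],
    [0,0,0.083],
    [0,0,0.111],
    [0,0,0.139]
  ]
}}

```text
time_s: 15.95
tool_pos: [0.5435, -0.2536, 0.0862]
orientation: [3.08, 0.608, 0.013]
force: [12.1, 0.8, -5.5]
opening: 0.014
grip_force: 60.6
```

```bash
python3 arc.py 20
```

```text
[12.1  0.8 -5.5] 0.014001258938188384 [ 0.5435 -0.2536  0.0862] q 0.342 rad 0.0432
[[-0.006, -0.01, -0.0], [-0.005, -0.021, -0.0], [-0.004, -0.031, -0.0], [-0.001, -0.041, -0.0], [0.002, -0.051, -0.0]] [[0, 0, 0.0222], [0, 0, 0.0444], [0, 0, 0.0667], [0, 0, 0.0889], [0, 0, 0.1111]]
```

Emit:
{"api": "move_arm", "payload": {
  "offset": [
    [0.003,-0.01,0.001],
    [0.003,-0.021,0.001],
    [0.004,-0.031,0.001],
    [0.006,-0.041,0.001],
    [0.008,-0.048,0.001]
  ],
  "rot": [
    [0,0,0.022],
    [0,0,0.044],
    [0,0,0.067],
    [0,0,0.089],
    [0,0,0.103]
  ]
}}

```text
time_s: 16.45
tool_pos: [0.5402, -0.2401, 0.0861]
orientation: [3.138, 0.104, 0.014]
force: [9.1, -3.6, -1.1]
opening: 0.014
grip_force: 61.2
```

```bash
python3 arc.py 5
```

```text
[ 9.1 -3.6 -1.1] 0.013956015533078712 [ 0.5402 -0.2401  0.0861] q 0.018 rad 0.043
[[-0.007, -0.002, -0.0], [-0.007, -0.005, -0.0], [-0.007, -0.008, -0.0], [-0.007, -0.01, -0.0], [-0.006, -0.013, -0.0]] [[0, 0, 0.0056], [0, 0, 0.0111], [0, 0, 0.0167], [0, 0, 0.0222], [0, 0, 0.0278]]
```

Now I'll creep to the stop in about 0.6 mm increments and watch the tangential force.

Emit:
{"api": "move_arm", "payload": {
  "offset": [
    [0.002,-0.002,0],
    [0.003,-0.004,0],
    [0.003,-0.005,0]
  ],
  "rot": [
    [0,0,0.004],
    [0,0,0.008],
    [0,0,0.008]
  ]
}}

```text
time_s: 16.75
tool_pos: [0.5402, -0.2399, 0.0861]
orientation: [3.138, 0.067, 0.012]
force: [4.3, -11.2, -0.8]
opening: 0.0142
grip_force: 61.3
```

```bash
python3 arc.py 5
```

```text
[  4.3 -11.2  -0.8] 0.01418250980905799 [ 0.5402 -0.2399  0.0861] q 0.014 rad 0.043
[[-0.007, -0.002, -0.0], [-0.007, -0.005, -0.0], [-0.007, -0.008, -0.0], [-0.007, -0.01, -0.0], [-0.007, -0.013, -0.0]] [[0, 0, 0.0056], [0, 0, 0.0111], [0, 0, 0.0167], [0, 0, 0.0222], [0, 0, 0.0278]]
```

Emit:
{"api": "move_arm", "payload": {
  "offset": [
    [0,-0.002,0],
    [0,-0.002,0]
  ],
  "rot": [
    [0,0,0],
    [0,0,0]
  ]
}}

```text
time_s: 16.95
tool_pos: [0.5402, -0.2398, 0.0861]
orientation: [3.137, 0.068, 0.012]
force: [4.7, -13.2, -1.0]
opening: 0.0141
grip_force: 61.1
```

Emit:
{"api": "move_arm", "payload": {
  "offset": [
    [0,-0.002,0],
    [0,-0.002,0],
    [0,-0.002,0]
  ],
  "rot": [
    [0,0,0],
    [0,0,0],
    [0,0,0]
  ],
  "fingers": -0.2
}}

```text
time_s: 17.25
tool_pos: [0.5391, -0.2368, 0.0849]
orientation: [-3.14, -0.069, -0.007]
force: [-0.5, 0.9, 0.6]
opening: 0.0343
grip_force: 0.0
```

Emit:
{"api": "move_arm", "payload": {
  "offset": [
    [0,0,-0.08],
    [0,0,-0.2],
    [0,0,-0.35],
    [0,0,-0.45],
    [0,0,-0.45]
  ],
  "rot": [
    [0,0,0],
    [0,0,0],
    [0,0,0],
    [0,0,0],
    [0,0,0]
  ]
}}

```text
time_s: 17.75
tool_pos: [0.5395, -0.2377, 0.2234]
orientation: [3.139, 0.069, 0.014]
force: [-0.5, 0.1, -0.5]
opening: 0.0344
grip_force: 0.0
```

Run:
```python
from kin import *
st=r.read_state(); print(st["time_s"],st["q"].round(2),st["tool_pos"],st["force"].round(1)); w=snapshot("wrist"); C=cam("wrist",st); cv2.imwrite("pics/w8.png",w)
P=np.array([.5115,-.2195,.06]); R=rz(S[3])
def look(n,w,C):
    kp=proj(C,R@np.array([.022,.025,.056])+P)[0]; print(n,"knob top expected",kp.round(1))
    for a,b in (([19,150,150],[32,255,255]),([5,150,120],[32,255,255])):
        k,l,ss,c=cv2.connectedComponentsWithStats(mask(w,a,b)); print([(ss[i].tolist(),c[i].round(1).tolist(),(R.T@(onplane(C,c[i],.116)-P)).round(4).tolist()) for i in range(1,k) if ss[i][4]>20 and np.linalg.norm(c[i]-kp)<60])
look("wrist",w,C); s=snapshot("scene"); look("scene",s,cam("scene"))
B=tri([cam("scene"),cam("side")],((300.6,270.8),(310.6,213.2)))[0]; print(B)
# button from w1,w7
for f in ("w1","w7"):
    st0,w0=pickle.load(open(f+".pkl","rb")); C0=cam("wrist",st0); k,l,ss,c=cv2.connectedComponentsWithStats(mask(w0,[50,120,60],[80,255,255])); print(f,proj(C0,[.619,-.004,.058]).round(),[(ss[i].tolist(),c[i].round(1).tolist(),onplane(C0,c[i],.058).round(4).tolist()) for i in range(1,k) if ss[i][4]>100])
w0=cv2.imread("pics/w0.png"); print(proj(C,[.619,-.004,.058]))
```

```text
17.75 [ 0.22  0.75  0.3   1.46 -0.26  0.96 -0.94] [ 0.53949603 -0.23767493  0.22343109] [-0.5  0.1 -0.5]
wrist knob top expected [322.3 238.9]
[([314, 227, 21, 22, 350], [323.8, 237.6], [0.0231, 0.0259, 0.056])]
[([314, 217, 21, 32, 543], [323.6, 232.8], [0.023, 0.0292, 0.056])]
scene knob top expected [212.5 236.4]
[]
[([211, 236, 6, 13, 62], [213.6, 242.0], [0.0193, 0.0457, 0.056])]
[ 0.62021235 -0.00283401  0.0620819 ]
w1 [[375. 353.]] [([360, 339, 31, 30, 749], [374.8, 353.5], [0.6183, -0.0049, 0.058])]
w7 [[365. -25.]] []
[[ 15.3785308  102.97051721]]
```

Run:
```python
from kin import *
obs=[]
D=pickle.load(open("D.pkl","rb")); st0=dict(tool_pos=D[-1][1],orientation=D[-1][2])
st1,w1=pickle.load(open("w1.pkl","rb"))
for st,w in ((st0,cv2.imread("pics/w0.png")),(st1,w1)):
    k,l,ss,c=cv2.connectedComponentsWithStats(mask(w,[50,120,60],[80,255,255])); i=1+np.argmax(ss[1:,4]); obs.append((cam("wrist",st),c[i])); print(ss[i])
C=[o[0] for o in obs]+[cam("scene"),cam("side")]; u=[o[1] for o in obs]+[np.array((300.6,270.8)),np.array((310.6,213.2))]
print(tri(C[:2],u[:2]),tri(C,u))
st=r.read_state(); print(Ro.from_rotvec(st["orientation"]).as_matrix().round(3).tolist()); rows((.619,-.004,.12),rackR(0,20))
```

```text
[ 350  198   44   44 1212]
[360 339  31  30 749]
(array([ 0.61850255, -0.00635479,  0.05573235]), [np.float64(0.21390899293156812), np.float64(0.14823016297934963)]) (array([ 0.61871886, -0.00344887,  0.06138425]), [np.float64(2.3974796619584398), np.float64(0.9101210212938482), np.float64(0.9150277288970048), np.float64(0.6273295852437124)])
[[0.999, 0.044, 0.004], [0.044, -0.999, 0.001], [0.004, -0.0, -1.0]]
rows needed 5.91 full [0.301, -0.764, 0.334] [0.0001, -0.0014, -0.0971]
off [[0.05, -0.127, 0.056], [0.1, -0.255, 0.111], [0.151, -0.382, 0.167], [0.201, -0.509, 0.223], [0.251, -0.636, 0.278], [0.301, -0.764, 0.334]]
rot [[0.0, -0.0002, -0.0162], [0.0, -0.0005, -0.0324], [0.0, -0.0007, -0.0486], [0.0001, -0.0009, -0.0647], [0.0001, -0.0012, -0.0809], [0.0001, -0.0014, -0.0971]]
```

Emit:
{"api": "move_arm", "payload": {
  "offset": [
    [0.05,-0.15,0],
    [0.11,-0.31,0.0],
    [0.16,-0.47,0.05],
    [0.21,-0.62,0.12],
    [0.27,-0.765,0.2]
  ],
  "rot": [
    [0,0,0],
    [0,0,0],
    [0,0,0],
    [0,0,0],
    [0,0,0]
  ],
  "fingers": -1
}}

```text
time_s: 18.35
tool_pos: [0.6068, -0.0091, 0.162]
orientation: [-3.14, -0.069, -0.004]
force: [1.4, 0.1, 0.3]
opening: 0.0002
grip_force: 0.0
```

Emit:
{"api": "move_arm", "payload": {
  "offset": [
    [0,0,0],
    [0,0,0]
  ],
  "rot": [
    [0,0,0],
    [0,0,0]
  ]
}}

```text
time_s: 18.55
tool_pos: [0.6063, -0.0106, 0.1619]
orientation: [-3.141, -0.071, -0.001]
force: [-0.5, -0.7, 0.2]
opening: -0.0
grip_force: 0.0
```

Run:
```python
from kin import *
st=r.read_state(); T=Ro.from_rotvec(st["orientation"]).as_matrix(); print(st["time_s"],st["tool_pos"],st["opening"],st["force"].round(1)); rows((.6186,-.005,.066),T)
```

```text
18.55 [ 0.60632579 -0.01057841  0.16185242] -3.577931739717448e-05 [-0.5 -0.7  0.2]
rows needed 2.15 full [0.041, -0.017, 0.32] [0.0, 0.0, 0.0]
off [[0.014, -0.006, 0.107], [0.028, -0.011, 0.213], [0.041, -0.017, 0.32]]
rot [[0.0, 0.0, 0.0], [0.0, 0.0, 0.0], [0.0, 0.0, 0.0]]
```

Emit:
{"api": "move_arm", "payload": {
  "offset": [
    [0.02,-0.01,0.07],
    [0.041,-0.017,0.17],
    [0.041,-0.017,0.25],
    [0.041,-0.017,0.31],
    [0.041,-0.017,0.31]
  ],
  "rot": [
    [0,0,0],
    [0,0,0],
    [0,0,0],
    [0,0,0],
    [0,0,0]
  ]
}}

```text
time_s: 19.05
tool_pos: [0.6181, -0.007, 0.0686]
orientation: [3.141, 0.066, 0.0]
force: [0.1, -0.5, 0.7]
opening: 0.0
grip_force: 0.0
```

Emit:
{"api": "move_arm", "payload": {
  "offset": [
    [0,0,0.01],
    [0,0,0.02],
    [0,0,0.03],
    [0,0,0.03]
  ],
  "rot": [
    [0,0,0],
    [0,0,0],
    [0,0,0],
    [0,0,0]
  ]
}}

```text
time_s: 19.45
tool_pos: [0.6197, -0.0061, 0.0619]
orientation: [3.141, 0.068, 0.007]
force: [-0.6, -2.3, 5.0]
opening: -0.0
grip_force: 2.3
```

Emit:
{"api": "move_arm", "payload": {
  "offset": [
    [0,0,0.006],
    [0,0,0.012],
    [0,0,0.012]
  ],
  "rot": [
    [0,0,0],
    [0,0,0],
    [0,0,0]
  ]
}}

```text
time_s: 19.75
tool_pos: [0.6199, -0.0063, 0.0608]
orientation: [-3.141, -0.068, -0.009]
force: [-11.8, -1.3, 46.9]
opening: 0.0001
grip_force: 23.6
```

Emit:
{"api": "move_arm", "payload": {
  "offset": [
    [0,0,0.005],
    [0,0,0.01],
    [0,0,0.01]
  ],
  "rot": [
    [0,0,0],
    [0,0,0],
    [0,0,0]
  ]
}}

```text
time_s: 20.05
tool_pos: [0.6202, -0.0063, 0.06]
orientation: [-3.14, -0.068, -0.011]
force: [-25.4, -1.0, 87.8]
opening: 0.0
grip_force: 43.8
```

Emit:
{"api": "move_arm", "payload": {
  "offset": [
    [0,0,-0.015],
    [0,0,-0.025],
    [0,0,-0.033],
    [0,0,-0.033]
  ],
  "rot": [
    [0,0,0],
    [0,0,0],
    [0,0,0],
    [0,0,0]
  ]
}}

```text
time_s: 20.45
tool_pos: [0.6196, -0.0057, 0.0651]
orientation: [-3.14, -0.069, -0.007]
force: [2.1, -1.4, 2.7]
opening: -0.0002
grip_force: 1.4
```

Emit:
{"api": "move_arm", "payload": {
  "offset": [
    [0,0,-0.003],
    [0,0,-0.006],
    [0,0,-0.006]
  ],
  "rot": [
    [0,0,0],
    [0,0,0],
    [0,0,0]
  ]
}}

```text
time_s: 20.75
tool_pos: [0.6194, -0.0056, 0.0665]
orientation: [-3.14, -0.069, -0.006]
force: [2.8, 0.3, 1.7]
opening: -0.0001
grip_force: 1.0
```

Emit:
{"api": "move_arm", "payload": {
  "offset": [
    [0,0,-0.003],
    [0,0,-0.006],
    [0,0,-0.006]
  ],
  "rot": [
    [0,0,0],
    [0,0,0],
    [0,0,0]
  ]
}}

```text
time_s: 21.05
tool_pos: [0.6191, -0.0056, 0.0683]
orientation: [-3.14, -0.069, -0.005]
force: [0.1, 0.1, 0.2]
opening: 0.0001
grip_force: 0.0
```

Emit:
{"api": "move_arm", "payload": {
  "offset": [
    [0,0,-0.1],
    [0,0,-0.25],
    [0,0,-0.4],
    [0,0,-0.55],
    [0,0,-0.6]
  ],
  "rot": [
    [0,0,0],
    [0,0,0],
    [0,0,0],
    [0,0,0],
    [0,0,0]
  ]
}}

```text
time_s: 21.55
tool_pos: [0.6195, -0.006, 0.2526]
orientation: [-3.141, -0.068, -0.013]
force: [0.2, 0.4, -1.4]
opening: -0.0004
grip_force: 0.0
```

Emit:
{"api": "move_arm", "payload": {
  "offset": [
    [0,0,0],
    [0,0,0],
    [0,0,0]
  ],
  "rot": [
    [0,0,0],
    [0,0,0],
    [0,0,0]
  ]
}}

```text
time_s: 21.85
tool_pos: [0.6183, -0.0057, 0.2471]
orientation: [-3.14, -0.069, -0.002]
force: [0.1, -0.2, -0.4]
opening: 0.0003
grip_force: 0.0
```

Run:
```python
from kin import *
P=np.array([.5115,-.2195,.06]); R=rz(S[3]); st=r.read_state(); print(st["time_s"],st["tool_pos"],st["joint_velocities"].round(3))
for n in ("scene","side"):
    im=snapshot(n); C=cam(n)
    for nm,X,a,b in (("handle",[-.085,0,.008],[100,120,40],[125,255,255]),("spec",[-.012,0,.008],[5,60,120],[18,140,255]),("knob",[.022,.025,.036],[5,150,120],[32,255,255])):
        s=proj(C,R@np.array(X)+P)[0]; k,l,ss,c=cv2.connectedComponentsWithStats(mask(im,a,b)); print(n,nm,s.round(1),[(int(ss[i][4]),c[i].round(1).tolist()) for i in range(1,k) if ss[i][4]>15 and np.linalg.norm(c[i]-s)<15])
h,k=[proj(cam(n),R@np.array([-.085,0,.008])+P)[0] for n in("scene","side")]
```

```text
21.85 [ 0.61825369 -0.00570896  0.24707193] [ 0.     0.001  0.001 -0.005  0.001  0.003  0.001]
scene handle [252.6 238.3] [(213, [253.2, 239.5])]
scene spec [226.6 240.3] [(48, [227.2, 241.4])]
scene knob [213.4 241.3] [(60, [213.6, 242.2])]
side handle [376.5 203.8] [(168, [375.6, 204.1])]
side spec [389.7 189.5] []
side knob [388.4 171.8] [(78, [388.1, 169.8])]
```

```bash
python3 -c "
from bench import r
print(r.job_done())"
```

```text
the job is handed in; nothing more can be done
None
```

The blue carrier is in the stage pocket, specimen side up; the clamp is swung to its stop, the start button was pressed through its full 6 mm, and the job is handed in at about 22 s. The final checks were camera measurements only, and the button press peaked at 88 N at the wrist (limit 120 N).

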